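Turn the drained tea cups over into the serving tray

TASK

The washed tea cups are draining mouth-down: put any that stand on the drying mat into free pockets of the dark bamboo tray, still mouth-down, then slide the red safety tab of the tea chest aside, lift the steel catch, open the lid and lay the empty light tray from inside face-down on the dark one so that it closes over the cups. Turn the two trays over together, so that all the cups stand mouth-up in the light tray at one go; it must end flat on the black slate board, lined up with it. Lift the dark tray off, lay it flat along the drying mat, and shut the lid of the chest again, leaving the gaiwan and the green caddy where they are.

Things in the scene. Friction and masses are not known exactly. Their poses are not given: they have to be found in the camera images.
- tray_a: dark bamboo cup tray, face-up at the start. Body 214 x 58 x 29 mm, 5 mm floor, one row of four pockets 48 x 48 mm, 24 mm deep, at x = -78, -26, 26, 78 mm; at its +x end a ledge handle 24 mm long, 58 wide, 14 thick, flush with the rim. 0.11 kg. Origin: under the middle of the body; x along the row, z out of the mouths. Pair closed: 58 mm high; handles together, it can be gripped over the seam there and stands by itself on its other end.
- tray_b: light bamboo cup tray, matching the dark one, empty, face-down (z down) along the chest's floor at the start. Body 214 x 58 x 29 mm, 5 mm floor, one row of four pockets 48 x 48 mm, 24 mm deep, at x = -78, -26, 26, 78 mm; at its +x end a ledge handle 24 mm long, 58 wide, 14 thick, flush with the rim. 0.11 kg. Origin: under the middle of the body; x along the row, z out of the mouths. 
- cup1: straight-sided white porcelain cup 1 (may be absent): 42 mm across, 45 mm high, stepped in to a 26 mm foot over its last 9 mm, 0.04 kg. Origin: on the axis at half height, 22.5 mm from foot and mouth; z from foot to mouth, down at the start (mouth-down). It starts in a pocket of the dark tray.
- cup2: straight-sided white porcelain cup 2 (may be absent): 42 mm across, 45 mm high, stepped in to a 26 mm foot over its last 9 mm, 0.04 kg. Origin: on the axis at half height, 22.5 mm from foot and mouth; z from foot to mouth, down at the start (mouth-down). It starts in a pocket of the dark tray.
- cup3: straight-sided white porcelain cup 3 (may be absent): 42 mm across, 45 mm high, stepped in to a 26 mm foot over its last 9 mm, 0.04 kg. Origin: on the axis at half height, 22.5 mm from foot and mouth; z from foot to mouth, down at the start (mouth-down). It starts on the drying mat.
- cup4: straight-sided white porcelain cup 4 (may be absent): 42 mm across, 45 mm high, stepped in to a 26 mm foot over its last 9 mm, 0.04 kg. Origin: on the axis at half height, 22.5 mm from foot and mouth; z from foot to mouth, down at the start (mouth-down). It starts on the drying mat.
- board: black slate serving board, fixed, 240 x 100 x 10 mm. Origin: centre of the underside; x along its length, its top at 10 mm.
- mat: blue-green ribbed silicone drying mat, fixed, 240 x 100 x 5 mm. Origin: centre of the underside; x along its length, its top at 5 mm.
- chest: bamboo tea chest, fixed: 170 (x) x 280 (y) x 66 mm outside, walls and floor 6 mm, with an 8 mm lid hinged on its far (+x) rim and a steel catch in the middle of its front, which faces its -x. Origin: centre of the underside; z up.
- tab (a joint): red safety tab of the catch, sliding along the chest's front: 0 = locked (its arm stands before the catch plate, which cannot swing out), grows to 0.017 m as it slides towards the chest's +y; free of the catch from about 0.010. Stays where it is left; 2 N of friction.
- tab_ear (a point): grip point of the tab's upright red ear, 8 mm thick along the chest's y, 12 mm deep; this point is 8 mm below its top and 72 mm above the counter, and the ear stands clear down to 23 mm below this point, where the flat steel slide begins that runs from it towards the catch (-y). Axes as the chest's.
- catch (a joint): steel catch flap hinged on the lid's front edge: 0 = hanging down, hooked under the keeper, grows to 1.7 rad as its lip is lifted outwards and up; the lid is free from about 0.4. Stays where it is left (0.04 N m of friction).
- catch_lip (a point): grip point of the catch's lip, a bar 20 mm wide along the chest's y, 6 mm thick, that stands 42 mm out from the hinge plane; this point is 30 mm out and, when hooked, 29 mm below the hinge. Pinched across its 20 mm, it is lifted in an arc about the hinge with the tool turning along, or the lid is drawn up with it.
- catch_hinge (a point): middle of the hinge axis of the catch (parallel to the chest's y), fixed to the lid 8 mm before its front edge.
- lid (a joint): lid of the chest: 0 = shut, opens upward to 1.7 rad; a stiff hinge (0.4 N m of friction, lid 0.35 kg) that stays where it is left.
- lid_knob (a point): middle of the brass knob on the lid: 22 mm across, 14 mm high, on a 12 mm neck, 125 mm before the hinge; when shut its top is about 100 mm above the counter. Axes as the lid's.
- lid_hinge (a point): hinge axis of the lid (parallel to the chest's y) at the middle of its far lower edge; with the lid shut its axes are the chest's.
- gaiwan: bystander: celadon gaiwan with saucer and lid, 108 mm wide, 85 mm high
- caddy: bystander: green tea caddy, 72 mm wide, 105 mm high
Not all that is in view belongs to the job. What is shaped like the cup3 but blue, purple or yellow is not meant.

How it is judged (in metres and radians):
On the way, in this order (a step that is already met when the one before it is completed fails the run):
1. the red safety tab is slid clear of the catch (value of joint tab above 0.011 m), for 0.2 s.
2. the steel catch is lifted (value of joint catch above 0.5 rad), for 0.1 s.
3. the lid is open (value of joint lid above 1.2 rad), for 0.2 s.
4. all the cups are mouth-down in pockets of the dark tray and the light tray lies face-down on it, closed (x of cup1 in the frame of tray_a between -0.105 and 0.105 m and y of cup1 in the frame of tray_a between -0.01 and 0.01 m and z of cup1 in the frame of tray_a between 0.022 and 0.034 m and angle between each of cup1, cup2, cup3, cup4's own z axis and vertical above 2.94 rad and x of cup2 in the frame of tray_a between -0.105 and 0.105 m and y of cup2 in the frame of tray_a between -0.01 and 0.01 m and z of cup2 in the frame of tray_a between 0.022 and 0.034 m and x of cup3 in the frame of tray_a between -0.105 and 0.105 m and y of cup3 in the frame of tray_a between -0.01 and 0.01 m and z of cup3 in the frame of tray_a between 0.022 and 0.034 m and x of cup4 in the frame of tray_a between -0.105 and 0.105 m and y of cup4 in the frame of tray_a between -0.01 and 0.01 m and z of cup4 in the frame of tray_a between 0.022 and 0.034 m and x of tray_b in the frame of tray_a between -0.01 and 0.01 m and y of tray_b in the frame of tray_a between -0.01 and 0.01 m and z of tray_b in the frame of tray_a between 0.053 and 0.064 m and angle between tray_a's own z axis and vertical below 0.12 rad and angle between tray_b's own z axis and vertical above 3.02 rad and angle between the x axis of tray_a and the x axis of tray_b, either way round below 0.12 rad), for 0.3 s.
5. the closed pair is turned over: light tray below, dark tray face-down on top, all the cups between them mouth-up (x of cup1 in the frame of tray_b between -0.105 and 0.105 m and y of cup1 in the frame of tray_b between -0.01 and 0.01 m and z of cup1 in the frame of tray_b between 0.022 and 0.034 m and angle between each of cup1, cup2, cup3, cup4's own z axis and vertical below 0.2 rad and x of cup2 in the frame of tray_b between -0.105 and 0.105 m and y of cup2 in the frame of tray_b between -0.01 and 0.01 m and z of cup2 in the frame of tray_b between 0.022 and 0.034 m and x of cup3 in the frame of tray_b between -0.105 and 0.105 m and y of cup3 in the frame of tray_b between -0.01 and 0.01 m and z of cup3 in the frame of tray_b between 0.022 and 0.034 m and x of cup4 in the frame of tray_b between -0.105 and 0.105 m and y of cup4 in the frame of tray_b between -0.01 and 0.01 m and z of cup4 in the frame of tray_b between 0.022 and 0.034 m and x of tray_a in the frame of tray_b between -0.012 and 0.012 m and y of tray_a in the frame of tray_b between -0.012 and 0.012 m and z of tray_a in the frame of tray_b between 0.053 and 0.064 m and angle between tray_b's own z axis and vertical below 0.12 rad and angle between tray_a's own z axis and vertical above 3.02 rad and angle between the x axis of tray_b and the x axis of tray_a, either way round below 0.12 rad), for 0.3 s.
At the end, for the whole second after the job is handed in: Every cup stands mouth-up in a pocket of the light tray, which lies face-up and flat on the slate board (within 35 mm along, 30 mm across, 0.3 rad); the dark tray lies flat on the drying mat (within 45 mm along, 35 mm across, 0.45 rad); the lid is shut (below 0.06 rad); all at rest (x of cup1 in the frame of tray_b between -0.105 and 0.105 m and y of cup1 in the frame of tray_b between -0.01 and 0.01 m and z of cup1 in the frame of tray_b between 0.022 and 0.034 m and angle between each of cup1, cup2, cup3, cup4's own z axis and vertical below 0.2 rad and x of cup2 in the frame of tray_b between -0.105 and 0.105 m and y of cup2 in the frame of tray_b between -0.01 and 0.01 m and z of cup2 in the frame of tray_b between 0.022 and 0.034 m and x of cup3 in the frame of tray_b between -0.105 and 0.105 m and y of cup3 in the frame of tray_b between -0.01 and 0.01 m and z of cup3 in the frame of tray_b between 0.022 and 0.034 m and x of cup4 in the frame of tray_b between -0.105 and 0.105 m and y of cup4 in the frame of tray_b between -0.01 and 0.01 m and z of cup4 in the frame of tray_b between 0.022 and 0.034 m and x of tray_b in the frame of board between -0.035 and 0.035 m and y of tray_b in the frame of board between -0.03 and 0.03 m and z of tray_b in the frame of board between 0.006 and 0.016 m and angle between tray_b's own z axis and vertical below 0.1 rad and angle between the x axis of tray_b and the x axis of board, either way round below 0.3 rad and x of tray_a in the frame of mat between -0.045 and 0.045 m and y of tray_a in the frame of mat between -0.035 and 0.035 m and z of tray_a in the frame of mat between 0.001 and 0.04 m and (angle between tray_a's own z axis and vertical below 0.1 rad or angle between tray_a's own z axis and vertical above 3.04 rad) and angle between the x axis of tray_a and the x axis of mat, either way round below 0.45 rad and value of joint lid below 0.06 rad and linear speed of each of tray_a, tray_b, cup1, cup2, cup3, cup4 below 0.02 m/s); the robot touches nothing.
It fails at once if the gaiwan is moved by more than 30 mm (distance of gaiwan from where it was at the start of the episode above 0.03 m).
It fails at once if the caddy is moved by more than 30 mm (distance of caddy from where it was at the start of the episode above 0.03 m).
Of cup1, cup2, cup3, cup4 only 2 to 4 are there at a start; the rules pass over those that are not, and their reading is None.
At some moment in a run one of tray_a may be knocked a few centimetres aside while the robot is not near it.
It also fails if it takes over 210 s, if anything falls off the work surface, if the arm or the gripper's body presses on something with over 40 N, if the wrist force passes 120 N, or if a joint passes its speed limit or range.

ROBOT

A 6-joint arm with a two-finger parallel gripper is mounted at the origin on the work surface. World frame = base frame: x ahead of the robot, y to its left, z up, the work surface at z = 0. Lengths are in mm, angles in rad, forces in N, time in s.
With the tool pointing down it reaches from about 275 to 1000 mm from the base axis. Payload 8.4 kg.
Tool frame: the origin (TCP) lies midway between the tips of the shut fingers; the grasp point (between the pads) lies grip_depth behind it (grip_depth is the distance from the TCP to the grasp point, in mm); z points along the fingers, y is the line along which they close (so a half turn about z gives the same grasp; the last joint's range is limited). The gripper opens to 85 mm and grips with 20 to 120 N. Pads are 22 mm wide; open, the fingers measure 114 mm over their backs; the gripper's body (76 mm by 85 mm) begins 54 mm behind the grasp point. The pads swing forward as they close: fully open they stand 13 mm farther back than shut.
Start: joints at [-1.184, 0.353, 1.633, -0, 1.155, -0.002], TCP at [236.923, -578.356, 202.581] pointing down, gripper open.
Joint ranges: [-2.63, 2.63], [-0.92, 2.1], [0.06, 2.66], [-1.3, 4.44], [0, 2.69], [-3.02, 3.02]. Speed limits (rad/s): [2.22, 2.22, 2.79, 3.14, 3.14, 3.14].

INTERFACE

Orientations are given as [roll, pitch, yaw] about the fixed x, y, z axes, in that order (R = Rz(yaw) Ry(pitch) Rx(roll)).
In Python, from rig import * gives the robot as it stands.
- The arm moves only by the shell command python3 -m creep 'ROWS' [FORCE]. ROWS is JSON, a list of rows, each an object of numbers: "x", "y", "z": the shift along the tool's x, y, z in mm; "rx", "ry", "rz": the turn, a rotation vector about the tool's x, y, z in rad; "hand": the finger opening in mm, from 0 to 85.4. A call has 1 to 20 rows; each row shifts and turns the commanded pose from where the row before left it, along the tool's axes as they then stand; what a row does not reach is not made up. A row lasts 1/8 s, in which the tool goes at most 62.5 mm and 10.7 degrees, less where a joint would pass 70% of its speed; a pose out of reach is approached as far as the arm can. A call with a gripper value outside its range is refused whole. The fingers move at their own pace and stop on an object; FORCE is the grip in N (left out, the last holds). Time passes only in rows, so rows that do not move let the fingers close. It gives the time, the measured TCP pose, the force, the opening and the grip force at its end, in the units of the state.
- sense(): the state, without advancing time (a new reading comes with each control period).
- grab_frame(name): name is "side" or "top"; returns the picture (384x512x3 uint8, red, green, blue); there is no depth.
- get_calibration(name): a dict with "K" (3x3 intrinsics, pixels), "k1" (the pictures are not rectified: a ray, as slopes to the right and down, at radius r is drawn at 1 + k1 r^2 times it, then the intrinsics apply), "R" (3x3) and "t" (3): a world point X has camera coordinates R X + t. Camera axes: x right, y down, z forward; pixel columns grow to the right and rows downward; lengths in mm; the calibration is good to about 2 mm. A picture is of the moment at which its call begins. get_calibration takes no time and is no camera call.
- sign_off(): hands the job in; it is judged then, once.
The state is a dict: "clock": time; "qpos": joint angles; "qvel": joint speeds; "joint_efforts": joint torques, N m; "eef_pos": TCP position; "tcp_rot": TCP orientation; "contact_force": force on the tool from outside, world axes, zero at the start; "wrist_torque": the same for the moment, N m; "opening": opening from 0.0 (shut) to 1.0 (fully open); "grasp_force": force on a finger pad.
Only numpy, scipy, OpenCV 4.12 (cv2) and the standard library are available. Lean on these libraries where they do the work, as an engineer would, in place of code of your own. Each camera call takes 0.05 s, during which the arm holds its last target. There are 200 camera calls.

## Working session

There is one attempt and no reset: what is moved stays moved. The work goes in short steps, Python scripts to look and compute and a shell command to move; the robot and the scene stay as the last step left them, time stands still between calls to the robot, and variables do not carry over. Pictures are saved under pics/ and viewed, at most 14 in all, crops included, and the job is handed in when it is done.

```bash
ls; mkdir -p pics
python3 - <<'E'
from rig import *
import cv2,numpy as np
for n in("top","side"):
    im=grab_frame(n); cv2.imwrite(f"pics/{n}0.png",cv2.resize(im[:,:,::-1],(800,600),interpolation=cv2.INTER_CUBIC))
    np.save(f"pics/{n}0.npy",im)
    c=get_calibration(n);print(n,c, "cam pos",-np.array(c["R"]).T@np.array(c["t"]))
print(sense())
E
```

```text
pics
top {'K': array([[386.79125387,   0.        , 255.2016684 ],
       [  0.        , 386.79125387, 187.65966873],
       [  0.        ,   0.        ,   1.        ]]), 'k1': -0.0419758606719226, 'R': array([[-0.02050358, -0.9997281 , -0.01110565],
       [-0.99752237,  0.0212035 , -0.06707856],
       [ 0.0672958 ,  0.00970278, -0.99768589]]), 't': array([  20.59488578,  555.74237382, 1428.35129429])} cam pos [ 458.66567503   -5.05337896 1462.55304765]
side {'K': array([[372.23847907,   0.        , 257.01897175],
       [  0.        , 372.23847907, 190.75179323],
       [  0.        ,   0.        ,   1.        ]]), 'k1': -0.07035898510106738, 'R': array([[-0.9467893 , -0.32160034,  0.01277692],
       [-0.24887294,  0.7063531 , -0.662667  ],
       [ 0.20408892, -0.63058585, -0.74880518]]), 't': array([539.34802072, 204.02578884, 992.4198983 ])} cam pos [358.88353028 655.14620174 871.43911465]
{'clock': 0.1, 'qpos': array([-1.18439901e+00,  3.53625094e-01,  1.63408549e+00,  3.74475465e-05,
        1.15517004e+00, -2.39839868e-03]), 'qvel': array([ 1.66043576e-04, -2.40918697e-03,  6.07282224e-04,  7.65572785e-04,
       -9.34107264e-04, -4.88561818e-05]), 'joint_efforts': array([ 3.51145973e-04, -6.06359196e+01, -3.42820072e+01,  9.05629850e-05,
        4.06999417e-03,  6.46096382e-06]), 'eef_pos': array([ 236.75610898, -577.91113958,  201.89689939]), 'tcp_rot': array([-3.14030476e+00, -3.73288754e-05,  3.88780549e-01]), 'contact_force': array([ 0.71444491, -0.2770736 , -0.48939972]), 'wrist_torque': array([0.00837678, 0.05462135, 0.00235059]), 'grasp_force': 0.0, 'opening': 1.002285415014476}
```

View pics/top0.png

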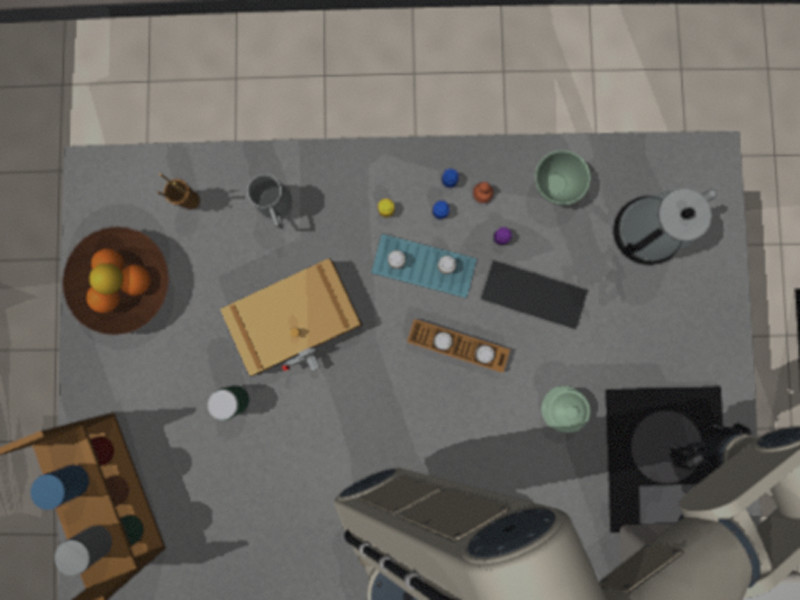

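View pics/side0.png

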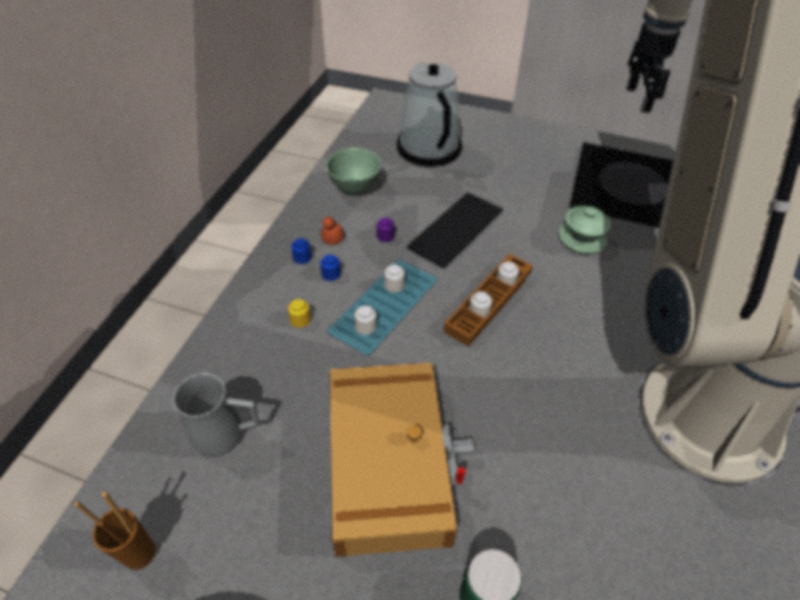

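The top view (800 px) shows the mat at (425,266) with white cups at (397,259) and (447,264). The dark tray is at (460,345) with two white cups, and its handle seems to be at the right end. The board is at (535,294). The chest is at (290,316), with the red tab at (286,367) and the catch at (308,358). The gaiwan is at (566,410) and the caddy at (225,403). The blue, purple, yellow and red items are distractors.

```bash
cat > h.py <<'E'
from rig import *
import numpy as np, cv2
from scipy.spatial.transform import Rotation as Ro
def px2w(n,u,v,z):
    "pixel (orig 512x384) -> world at height z"
    c=get_calibration(n);K,R,t=np.array(c["K"]),np.array(c["R"]),np.array(c["t"])
    d=np.array([(u-K[0,2])/K[0,0],(v-K[1,2])/K[1,1]]);s=d.copy()
    for _ in range(10): s=d/(1+c["k1"]*(s@s))
    ray=R.T@np.array([s[0],s[1],1]);o=-R.T@t
    return o+ray*(z-o[2])/ray[2]
def w2px(n,X):
    c=get_calibration(n);K,R,t=np.array(c["K"]),np.array(c["R"]),np.array(c["t"])
    p=R@np.array(X,float)+t;s=p[:2]/p[2];s=s*(1+c["k1"]*(s@s));return K[0,0]*s[0]+K[0,2],K[1,1]*s[1]+K[1,2]
def crop(im,x0,y0,x1,y1,f,name):
    c=cv2.resize(im[y0:y1,x0:x1,::-1],None,fx=f,fy=f,interpolation=cv2.INTER_CUBIC)
    for x in range((x0+9)//10*10,x1,10):
        cv2.line(c,(int((x-x0+.5)*f),0),(int((x-x0+.5)*f),5 if x%50 else 14),(255,255,255),1)
    for y in range((y0+9)//10*10,y1,10):
        cv2.line(c,(0,int((y-y0+.5)*f)),(5 if y%50 else 14,int((y-y0+.5)*f)),(255,255,255),1)
    cv2.imwrite(name,c)
def tool(xyz,R,rows=False):
    "how far from the present pose to target: shift in present tool axes, then rotvec in tool axes"
    s=sense();R0=Ro.from_euler("xyz",s["tcp_rot"])
    return R0.inv().apply(np.array(xyz)-s["eef_pos"]).round(1),(R0.inv()*R).as_rotvec().round(3)
def down(yaw,tilt=0): # tool z down, tool x at heading yaw
    return Ro.from_euler("xyz",[np.pi,0,yaw])
E
python3 - <<'E'
from h import *
t=np.load("pics/top0.npy");s=np.load("pics/side0.npy")
crop(t,230,140,385,245,5,"pics/c1.png"); crop(t,135,160,240,245,7,"pics/c2.png")
E
```

```text
(no output)
```

View pics/c1.png

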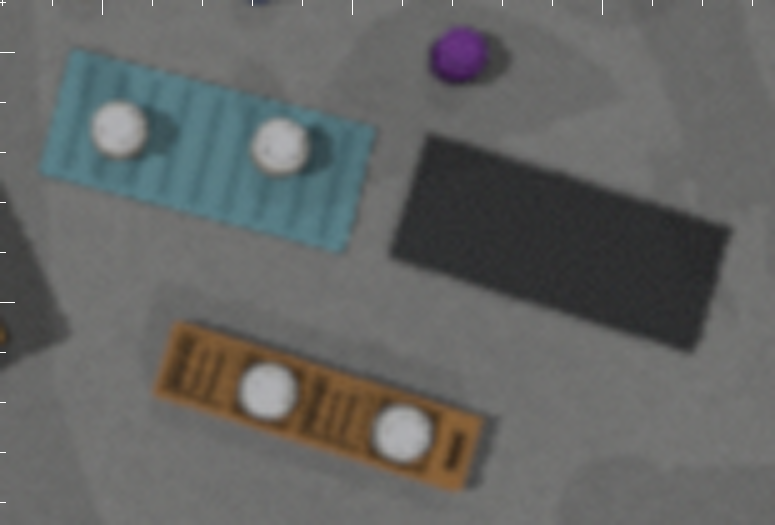

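View pics/c2.png

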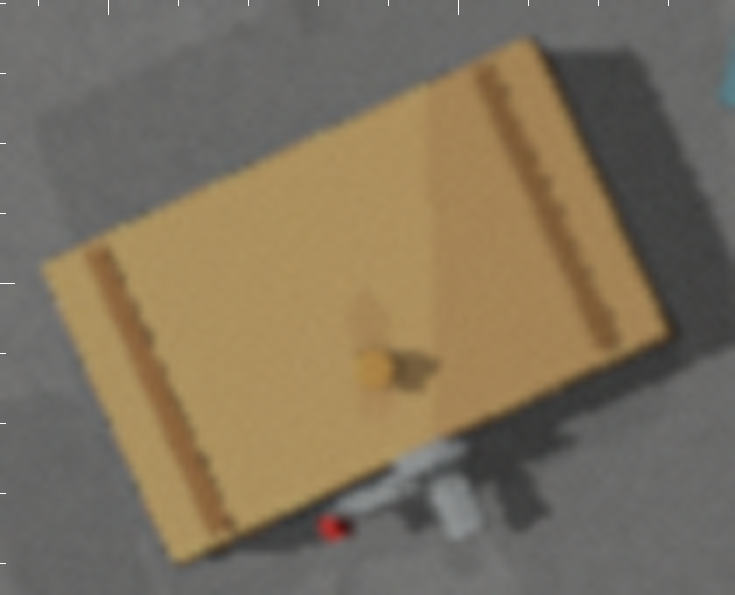

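Crop c1 shows the tray with its handle (slit) at the right end and the pockets at x=-78 and +26 free. White cups stand on the mat at crop (120,128) and (280,146). The purple one at (460,55) is a distractor. Crop c2 shows the lid corners, knob (377,370), tab (332,527) and catch lip (457,505).

Run:
```python
from h import *
c1=lambda p,z:px2w("top",230-.5+p[0]/5,140-.5+p[1]/5,z)
c2=lambda p,z:px2w("top",135-.5+p[0]/7,160-.5+p[1]/7,z)
def rect(f,P,z):
    W=np.array([f(p,z)for p in P]);c=W.mean(0);r=cv2.minAreaRect(W[:,:2].astype(np.float32));
    e=W[1]-W[0];print(c.round(1),"edge01 heading",np.arctan2(e[1],e[0]).round(3),"len",np.linalg.norm(e).round(1),np.linalg.norm(W[2]-W[1]).round(1));return c,W
print("mat");rect(c1,[(75,50),(375,125),(343,252),(40,173)],5)
print("board");rect(c1,[(430,133),(732,230),(692,352),(390,257)],10)
print("tray");rect(c1,[(180,322),(495,418),(463,490),(155,395)],29)
for p in[(120,128),(280,146)]:print("matcup",c1(p,50).round(1))
for p in[(268,390),(402,433)]:print("traycup",c1(p,50).round(1))
print("lid");c,W=rect(c2,[(530,38),(670,330),(180,562),(42,265)],74)
print("knob",c2((377,370),100).round(1),"tab",c2((332,527),80).round(1),"lip",c2((457,505),41).round(1))
print("gaiwan",px2w("top",566*.64,410*.64,40).round(),"caddy",px2w("top",222*.64,403*.64,105).round())
```

```text
mat
[624.8 -52.5   5. ] edge01 heading -1.84 len 234.8 99.6
board
[ 548.2 -316.3   10. ] edge01 heading -1.905 len 238.7 97.2
tray
[ 429.9 -132.2   29. ] edge01 heading -1.888 len 243.0 58.1
matcup [637.2  13.2  50. ]
matcup [ 621.3 -103.9   50. ]
traycup [442.9 -90.6  50. ]
traycup [ 409.7 -187.2   50. ]
lid
[505.6 261.5  74. ] edge01 heading -2.711 len 167.6 277.8
knob [468.3 245.7 100. ] tab [389.  273.3  80. ] lip [397.3 215.2  41. ]
gaiwan [ 273. -376.   40.] caddy [312. 410. 105.]
```

Run:
```python
import rig
print([n for n in dir(rig) if not n.startswith('__')])
print(getattr(rig,'grip_depth',None),getattr(rig,'GRIP_DEPTH',None))
from h import *
for p,y in [((621.3,-103.9,180),-1.885),((637.2,13.2,180),-1.885)]:
    print(tool(p,down(y)),tool(p,down(y+np.pi)))
# side-view checks
for n,X in [("lip",(393.8,210.2,41)),("tab",(389,273,80)),("cup2",(621,-104,50)),("knob",(469,245,100)),("hnd",(392,-240,29))]:
    print(n,np.round(np.array(w2px("side",X))/.64,1))
```

```text
['MotionError', 'get_calibration', 'grab_frame', 'grip_depth', 'sense', 'sign_off']
18.700000000000003 None
(array([ 535.5, -292.8,   22.3]), array([-1.000e-03,  1.000e-03,  2.274e+00])) (array([ 535.5, -292.8,   22.3]), array([-0.001, -0.001, -0.868]))
(array([ 594.6, -395.2,   22.4]), array([-1.000e-03,  1.000e-03,  2.274e+00])) (array([ 594.6, -395.2,   22.4]), array([-0.001, -0.001, -0.868]))
lip [464.8 442.7]
tab [459.6 468. ]
cup2 [394.2 269.1]
knob [413.6 429. ]
hnd [520.1 258.4]
```

```bash
python3 -m creep '[{"x":45,"y":-24.5},{"x":45,"y":-24.5},{"x":45,"y":-24.5},{"x":45,"y":-24.5},{"x":45,"y":-24.5},{"x":45,"y":-24.5},{"x":45,"y":-24.5},{"x":45,"y":-24.5},{"x":45,"y":-24.5},{"x":45,"y":-24.5},{"x":45,"y":-24.5},{"x":40.5,"y":-23.3},{"rz":-0.174},{"rz":-0.174},{"rz":-0.174},{"rz":-0.174},{"rz":-0.172,"z":20},{"hand":70},{"hand":70}]' 30
python3 - <<'E'
from h import *
print(sense()["qpos"].round(2),sense()["eef_pos"].round(1),tool((621.3,-103.9,80),down(-1.885+np.pi)))
im=grab_frame("top");crop(im,200,125,370,245,4.5,"pics/t1.png")
E
```

```text
[-1.18  0.35  1.63  0.    1.16 -0.  ] [ 236.8 -577.9  201.9] (array([ 535.5, -292.7,  122.3]), array([-0.001, -0.001, -0.868]))schema error: expected keys x, y, z, rx, ry, rz, hand
```

View pics/t1.png

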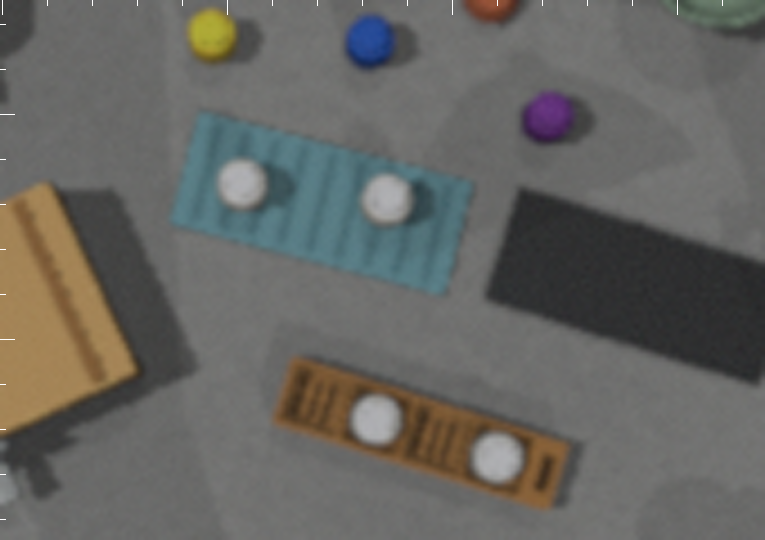

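The call was refused because every row needs all seven keys, so nothing has moved and the scene is unchanged. I'll resend it with full rows.

```bash
python3 -m creep '[{"x":45,"y":-24.5,"z":0,"rx":0,"ry":0,"rz":0,"hand":70},{"x":45,"y":-24.5,"z":0,"rx":0,"ry":0,"rz":0,"hand":70},{"x":45,"y":-24.5,"z":0,"rx":0,"ry":0,"rz":0,"hand":70},{"x":45,"y":-24.5,"z":0,"rx":0,"ry":0,"rz":0,"hand":70},{"x":45,"y":-24.5,"z":0,"rx":0,"ry":0,"rz":0,"hand":70},{"x":45,"y":-24.5,"z":0,"rx":0,"ry":0,"rz":0,"hand":70},{"x":45,"y":-24.5,"z":0,"rx":0,"ry":0,"rz":0,"hand":70},{"x":45,"y":-24.5,"z":0,"rx":0,"ry":0,"rz":0,"hand":70},{"x":45,"y":-24.5,"z":0,"rx":0,"ry":0,"rz":0,"hand":70},{"x":45,"y":-24.5,"z":0,"rx":0,"ry":0,"rz":0,"hand":70},{"x":45,"y":-24.5,"z":0,"rx":0,"ry":0,"rz":0,"hand":70},{"x":40.5,"y":-23.3,"z":0,"rx":0,"ry":0,"rz":0,"hand":70},{"x":0,"y":0,"z":20,"rx":0,"ry":0,"rz":-0.174,"hand":70},{"x":0,"y":0,"z":20,"rx":0,"ry":0,"rz":-0.174,"hand":70},{"x":0,"y":0,"z":20,"rx":0,"ry":0,"rz":-0.174,"hand":70},{"x":0,"y":0,"z":20,"rx":0,"ry":0,"rz":-0.174,"hand":70},{"x":0,"y":0,"z":20,"rx":0,"ry":0,"rz":-0.172,"hand":70},{"x":0,"y":0,"z":0,"rx":0,"ry":0,"rz":0,"hand":70}]' 30
python3 - <<'E'
from h import *
print(sense()["qpos"].round(2),sense()["eef_pos"].round(1),tool((621.3,-103.9,29),down(-1.885+np.pi)))
E
```

```text
clock: 2.4
eef_pos: [620.0, -104.2, 100.9]
tcp_rot: [-3.138, 0.001, 1.256]
contact_force: [-0.1, 0.2, -0.2]
opening: 0.818
grasp_force: 0.0
[-0.17  0.47  1.71  0.    0.97  0.15] [ 620.  -104.2  100.9] (array([ 0.7,  1.4, 71.9]), array([-0.004,  0.   , -0.001]))
```

```bash
python3 -m creep '[{"x":0.7,"y":1.4,"z":36,"rx":0,"ry":0,"rz":0,"hand":70},{"x":0,"y":0,"z":26,"rx":0,"ry":0,"rz":0,"hand":70},{"x":0,"y":0,"z":10,"rx":0,"ry":0,"rz":0,"hand":70},{"x":0,"y":0,"z":0,"rx":0,"ry":0,"rz":0,"hand":70},{"x":0,"y":0,"z":0,"rx":0,"ry":0,"rz":0,"hand":30},{"x":0,"y":0,"z":0,"rx":0,"ry":0,"rz":0,"hand":30},{"x":0,"y":0,"z":0,"rx":0,"ry":0,"rz":0,"hand":30},{"x":0,"y":0,"z":0,"rx":0,"ry":0,"rz":0,"hand":30},{"x":0,"y":0,"z":0,"rx":0,"ry":0,"rz":0,"hand":30},{"x":0,"y":0,"z":-20,"rx":0,"ry":0,"rz":0,"hand":30},{"x":0,"y":0,"z":-40,"rx":0,"ry":0,"rz":0,"hand":30},{"x":0,"y":0,"z":-40,"rx":0,"ry":0,"rz":0,"hand":30},{"x":0,"y":0,"z":0,"rx":0,"ry":0,"rz":0,"hand":30}]' 30
python3 - <<'E'
from h import *
im=grab_frame("top");np.save("pics/a.npy",im);im2=grab_frame("side")
a=cv2.resize(im[125:245,220:370,::-1],None,fx=4,fy=4,interpolation=cv2.INTER_CUBIC)
cv2.imwrite("pics/t2.png",a)
print(tool((425.7,-142.6,120),down(-1.885+np.pi)))
E
```

```text
clock: 4.03
eef_pos: [625.8, -104.7, 135.6]
tcp_rot: [3.134, -0.001, 1.257]
contact_force: [0.6, 0.8, -0.5]
opening: 0.351
grasp_force: 0.0
(array([ -97.5, -176.1,   11.5]), array([ 0.002, -0.   ,  0.   ]))
```

View pics/t2.png

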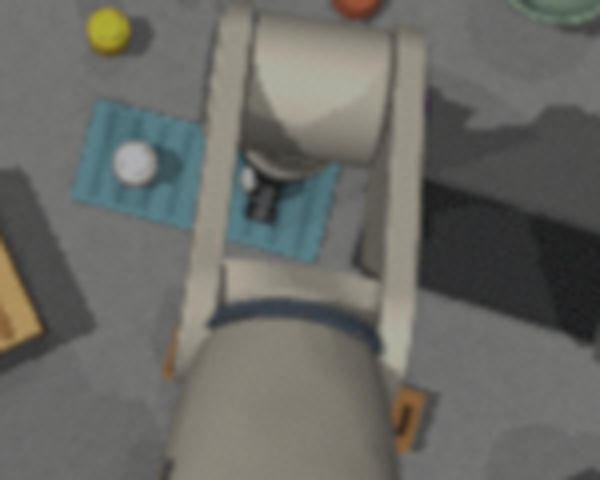

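The gripper closed to 30 mm without holding anything. At (247,175) in the crop the cup still shows next to the finger. I'll check the pose and the side view.

```bash
python3 -m creep '[{"x":0,"y":0,"z":0,"rx":0,"ry":0,"rz":0,"hand":70},{"x":0,"y":0,"z":0,"rx":0,"ry":0,"rz":0,"hand":70},{"x":0,"y":0,"z":0,"rx":0,"ry":0,"rz":0,"hand":70}]' 30
python3 - <<'E'
from h import *
im=grab_frame("side")
crop(im,190,110,330,240,5,"pics/s2.png")
print(tool((621.3,-103.9,29),down(-1.885+np.pi)),sense()["eef_pos"])
E
```

```text
clock: 4.5
eef_pos: [622.6, -104.1, 129.9]
tcp_rot: [-3.14, 0.0, 1.257]
contact_force: [-0.5, -0.0, 0.3]
opening: 0.812
grasp_force: 0.0
(array([ -0.2,  -1.3, 101. ]), array([-0.001,  0.   ,  0.   ])) [ 622.73898308 -104.12385898  130.00998086]
```

View pics/s2.png

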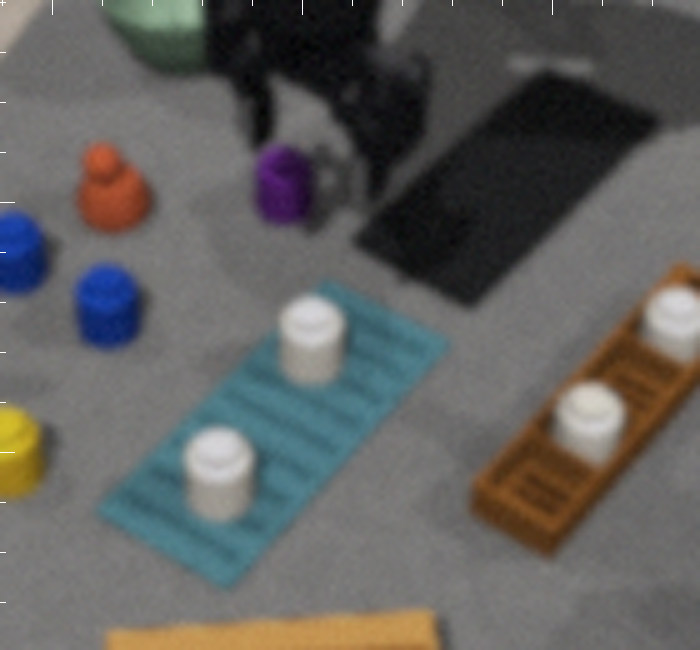

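The cup is still upright at its place; the grip was just too high on its shoulder. I'll go 9 mm deeper.

```bash
python3 -m creep '[{"x":0,"y":-1.3,"z":40,"rx":0,"ry":0,"rz":0,"hand":70},{"x":0,"y":0,"z":40,"rx":0,"ry":0,"rz":0,"hand":70},{"x":0,"y":0,"z":20,"rx":0,"ry":0,"rz":0,"hand":70},{"x":0,"y":0,"z":10,"rx":0,"ry":0,"rz":0,"hand":70},{"x":0,"y":0,"z":0,"rx":0,"ry":0,"rz":0,"hand":70},{"x":0,"y":0,"z":0,"rx":0,"ry":0,"rz":0,"hand":70},{"x":0,"y":0,"z":0,"rx":0,"ry":0,"rz":0,"hand":36},{"x":0,"y":0,"z":0,"rx":0,"ry":0,"rz":0,"hand":36},{"x":0,"y":0,"z":0,"rx":0,"ry":0,"rz":0,"hand":36},{"x":0,"y":0,"z":0,"rx":0,"ry":0,"rz":0,"hand":36},{"x":0,"y":0,"z":0,"rx":0,"ry":0,"rz":0,"hand":36}]' 30
python3 -m creep '[{"x":0,"y":0,"z":-15,"rx":0,"ry":0,"rz":0,"hand":36},{"x":0,"y":0,"z":-30,"rx":0,"ry":0,"rz":0,"hand":36},{"x":0,"y":0,"z":-40,"rx":0,"ry":0,"rz":0,"hand":36},{"x":0,"y":0,"z":0,"rx":0,"ry":0,"rz":0,"hand":36},{"x":0,"y":0,"z":0,"rx":0,"ry":0,"rz":0,"hand":36}]' 30
python3 - <<'E'
from h import *
print(tool((425.7,-142.6,100),down(-1.885+np.pi)))
E
```

```text
clock: 5.92
eef_pos: [621.8, -103.7, 20.6]
tcp_rot: [-3.142, -0.0, 1.257]
contact_force: [-0.4, -0.7, 0.9]
opening: 0.418
grasp_force: 0.0
clock: 6.55
eef_pos: [621.7, -103.8, 106.1]
tcp_rot: [3.141, -0.0, 1.257]
contact_force: [-0.5, 0.3, -0.2]
opening: 0.42
grasp_force: 0.0
(array([ -97.5, -174.4,    6. ]), array([ 0.001, -0.   ,  0.   ]))
```

Run:
```python
from h import *
im=grab_frame("side")
crop(im,200,90,320,220,5,"pics/s3.png")
p=w2px("side",(621.7,-103.8,106));print("TCP at crop",(np.array(p)-[200,90])*5)
p=w2px("side",(621.7,-103.8,50));print("cup at crop",(np.array(p)-[200,90])*5)
```

```text
TCP at crop [260.63531191 345.1304327 ]
cup at crop [260.36085099 411.06465938]
```

View pics/s3.png

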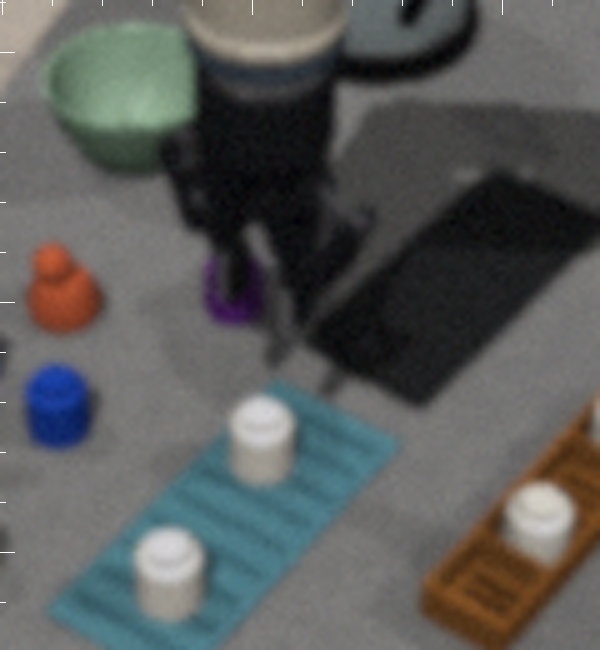

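Run:
```python
from h import *
from rig import sense
im=grab_frame("top")
crop(im,230,125,330,215,6,"pics/t3.png")
s=sense();print(s["eef_pos"],s["qpos"].round(3))
for z in (106,125,160):
  p=w2px("top",(621.7,-103.8,z));print(z,(np.array(p)-[230,125])*6)
```

```text
[ 621.03860753 -103.64328927  104.86490405] [-0.168  0.463  1.703  0.     0.976  0.146]
106 [339.12384647 250.51150694]
125 [341.4064233  246.54562076]
160 [345.78378828 238.93993944]
```

View pics/t3.png

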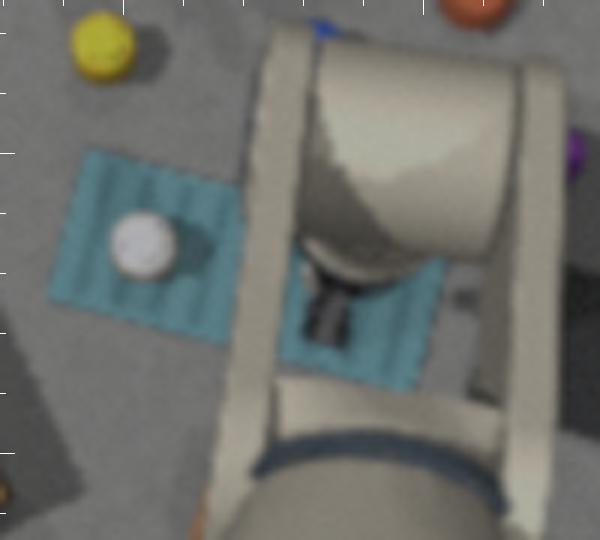

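```bash
Z='"y":0,"rx":0,"ry":0,"rz":0,"hand":0'
python3 - <<'E'
from h import *
print("blob side",px2w("side",200+306/5,90+364/5,0).round(),"blob top",px2w("top",230+465/6,125+298/6,0).round())
E
python3 -m creep '[{"x":30,"y":0,"z":0,"rx":0,"ry":0,"rz":0,"hand":0},{"x":29,"y":0,"z":0,"rx":0,"ry":0,"rz":0,"hand":0},{"x":0,"y":0,"z":30,"rx":0,"ry":0,"rz":0,"hand":0},{"x":0,"y":0,"z":30,"rx":0,"ry":0,"rz":0,"hand":0},{"x":0,"y":0,"z":20,"rx":0,"ry":0,"rz":0,"hand":0},{"x":0,"y":0,"z":10,"rx":0,"ry":0,"rz":0,"hand":0},{"x":0,"y":0,"z":0,"rx":0,"ry":0,"rz":0,"hand":0},{"x":0,"y":0,"z":0,"rx":0,"ry":0,"rz":0,"hand":0},{"x":0,"y":0,"z":0,"rx":0,"ry":0,"rz":0,"hand":0}]'
python3 - <<'E'
from h import *
im=grab_frame("side")
s=sense();print(s["eef_pos"])
crop(im,200,90,320,220,5,"pics/s4.png")
print((np.array(w2px("side",s["eef_pos"]))-[200,90])*5)
E
```

```text
blob side [ 623. -202.   -0.] blob top [ 603. -190.    0.]
clock: 7.78
eef_pos: [640.7, -47.8, 16.6]
tcp_rot: [3.14, -0.0, 1.257]
contact_force: [-0.5, -0.8, 0.5]
opening: 0.002
grasp_force: 0.0
[640.58667704 -47.74139983  16.4730153 ]
[200.95074852 503.69810992]
```

View pics/s4.png

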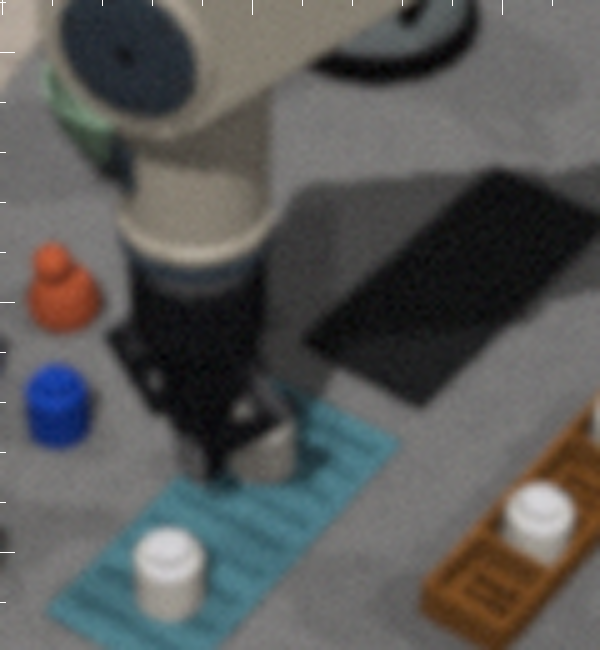

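```bash
for i in 1; do python3 -m creep '[{"x":0,"y":0,"z":5,"rx":0,"ry":0,"rz":0,"hand":0},{"x":0,"y":0,"z":0,"rx":0,"ry":0,"rz":0,"hand":0},{"x":0,"y":0,"z":0,"rx":0,"ry":0,"rz":0,"hand":0}]'|egrep "eef|cont"; python3 -m creep '[{"x":0,"y":0,"z":4,"rx":0,"ry":0,"rz":0,"hand":0},{"x":0,"y":0,"z":0,"rx":0,"ry":0,"rz":0,"hand":0},{"x":0,"y":0,"z":0,"rx":0,"ry":0,"rz":0,"hand":0}]'|egrep "eef|cont"; python3 -m creep '[{"x":0,"y":0,"z":4,"rx":0,"ry":0,"rz":0,"hand":0},{"x":0,"y":0,"z":0,"rx":0,"ry":0,"rz":0,"hand":0},{"x":0,"y":0,"z":0,"rx":0,"ry":0,"rz":0,"hand":0}]'|egrep "eef|cont"; done
python3 - <<'E'
from h import *
for z in(16.5,30,40):print(z,px2w("side",200-.5+218/5,90-.5+487/5,z).round(1))
E
```

```text
eef_pos: [639.9, -47.6, 10.5]
contact_force: [0.1, 0.2, 0.5]
eef_pos: [640.0, -47.7, 6.5]
contact_force: [0.0, -0.5, 0.1]
eef_pos: [640.0, -47.7, 2.6]
contact_force: [0.3, -0.2, 0.7]
16.5 [637.6 -65.6  16.5]
30 [633.2 -54.2  30. ]
40 [630.  -45.8  40. ]
```

```bash
python3 -m creep '[{"x":0,"y":0,"z":5,"rx":0,"ry":0,"rz":0,"hand":0},{"x":0,"y":0,"z":0,"rx":0,"ry":0,"rz":0,"hand":0}]'|egrep "eef|cont"; python3 -m creep '[{"x":0,"y":0,"z":5,"rx":0,"ry":0,"rz":0,"hand":0},{"x":0,"y":0,"z":0,"rx":0,"ry":0,"rz":0,"hand":0}]'|egrep "eef|cont"; python3 -m creep '[{"x":0,"y":0,"z":4,"rx":0,"ry":0,"rz":0,"hand":0},{"x":0,"y":0,"z":0,"rx":0,"ry":0,"rz":0,"hand":0}]'|egrep "eef|cont"
```

```text
eef_pos: [639.6, -47.6, -2.9]
contact_force: [0.3, 0.6, 0.4]
eef_pos: [639.6, -47.6, -7.9]
contact_force: [-0.3, 0.4, 0.1]
eef_pos: [639.7, -47.7, -11.8]
contact_force: [0.1, -0.6, -0.8]
```

```bash
python3 -m creep '[{"x":0,"y":0,"z":3,"rx":0,"ry":0,"rz":0,"hand":0},{"x":0,"y":0,"z":0,"rx":0,"ry":0,"rz":0,"hand":0}]'|egrep "eef|cont"; python3 -m creep '[{"x":0,"y":0,"z":3,"rx":0,"ry":0,"rz":0,"hand":0},{"x":0,"y":0,"z":0,"rx":0,"ry":0,"rz":0,"hand":0}]'|egrep "eef|cont"; python3 -m creep '[{"x":0,"y":0,"z":3,"rx":0,"ry":0,"rz":0,"hand":0},{"x":0,"y":0,"z":0,"rx":0,"ry":0,"rz":0,"hand":0}]'|egrep "eef|cont"
python3 - <<'E'
from h import *
im=grab_frame("side");np.save("pics/s5.npy",im)
g=cv2.cvtColor(im,cv2.COLOR_RGB2GRAY)
print(g[180:202,230:256])
E
```

```text
eef_pos: [639.8, -47.6, -14.7]
contact_force: [0.1, 0.5, 0.2]
eef_pos: [639.8, -47.6, -17.7]
contact_force: [-0.1, -0.4, -0.4]
eef_pos: [639.8, -47.7, -20.7]
contact_force: [-0.4, -0.5, -0.8]
[[ 63  36  24  26  20  18  13  12  16  15  16   9  12  14  13  15  32  54
   73  65  56  44  43  53  61  66]
 [ 83  59  48  41  32  20   8  16  11  12  13  14  12   7   6  18  33  55
   66  63  52  45  37  41  47  59]
 [100  88  80  67  48  23   7  16  17  18  16  12  17  11  11  18  30  40
   49  52  43  33  31  28  38  45]
 [103 103 100  88  67  35  19  18  18  18  16  14  10  11   8  19  25  30
   32  34  30  24  21  22  25  39]
 [113 108 105  96  78  50  26  25  23  14  11  17  11  18  18  15  20  15
   16  21  24  18  18  21  34  47]
 [114 113 110 103  88  63  46  38  35  21  19  18   6   8  18  18  17  14
   17  13  19  18  24  30  41  62]
 [115 116 107 105  97  79  61  54  50  36  19  15  17  15  10  15  18  20
   14  12  21  23  38  50  55  65]
 [118 116 111 106  98  86  69  65  57  44  33  20   8  18  14  17  18  17
   16  27  31  34  47  52  57  63]
 [116 112 113 105 102  81  63  65  5
[... 790 characters left out ...]
89  89  89
   84  87  90  94  96 102 103 105]
 [151 167 175 181 179 175 163 135 110  92  85  88  92  98  98  98  94  92
   92  86  88  87  93  97  97 104]
 [184 197 199 202 203 200 190 166 135 114  96  97  99  98  98 103  99  99
   95  90  90  84  84  85  92  96]
 [198 206 210 209 208 208 203 182 161 133 106  96  96 102 100 101 102 100
  101  99  95  92  88  85  86  89]
 [203 208 210 208 209 207 202 186 170 148 114  88  87  94  97  97  96  97
  101  99 102  95  92  94  90  87]
 [200 203 206 209 205 203 194 183 177 161 122  89  78  85  94  95  95  98
   98 100  99 100 101  97  93  93]
 [190 195 198 200 197 196 189 184 186 172 132  90  74  80  92  90  91  95
   97  98  98  98 100 101 101  97]]
```

```bash
python3 - <<'E'
from h import *
for z in(5,10,15):print(z,px2w("side",243,193.5,z).round(1))
E
python3 -m creep '[{"x":0,"y":0,"z":3,"rx":0,"ry":0,"rz":0,"hand":0},{"x":0,"y":0,"z":0,"rx":0,"ry":0,"rz":0,"hand":0}]'|egrep "eef|cont"; python3 -m creep '[{"x":0,"y":0,"z":2,"rx":0,"ry":0,"rz":0,"hand":0},{"x":0,"y":0,"z":0,"rx":0,"ry":0,"rz":0,"hand":0}]'|egrep "eef|cont"; python3 -m creep '[{"x":0,"y":0,"z":2,"rx":0,"ry":0,"rz":0,"hand":0},{"x":0,"y":0,"z":0,"rx":0,"ry":0,"rz":0,"hand":0}]'|egrep "eef|cont"
```

```text
5 [632.2 -49.4   5. ]
10 [630.6 -45.3  10. ]
15 [629.1 -41.3  15. ]
eef_pos: [640.0, -47.7, -23.5]
contact_force: [0.7, 0.6, -0.2]
eef_pos: [640.1, -47.7, -23.7]
contact_force: [-6.5, 1.6, 18.9]
eef_pos: [640.2, -47.7, -23.8]
contact_force: [-13.6, 0.8, 37.9]
```

```bash
python3 -m creep '[{"x":0,"y":0,"z":-20,"rx":0,"ry":0,"rz":0,"hand":0},{"x":0,"y":0,"z":-30,"rx":0,"ry":0,"rz":0,"hand":0},{"x":0,"y":0,"z":-40,"rx":0,"ry":0,"rz":0,"hand":0},{"x":0,"y":0,"z":0,"rx":0,"ry":0,"rz":0,"hand":0}]'|egrep "eef|cont"
python3 - <<'E'
from h import *
for z in(202,215,230,244): print(z,np.array(w2px("side",(236.8,-578,z)))/.64,np.array(w2px("top",(236.8,-578,z)))/.64)
s=np.load("pics/side0.npy");t=np.load("pics/top0.npy")
a=cv2.resize(s[0:90,385:455,::-1],None,fx=6,fy=6,interpolation=cv2.INTER_CUBIC)
b=cv2.resize(t[255:330,400:490,::-1],None,fx=4,fy=4,interpolation=cv2.INTER_CUBIC)
h=max(a.shape[0],b.shape[0]);c=np.zeros((h,a.shape[1]+b.shape[1],3),np.uint8);c[:a.shape[0],:a.shape[1]]=a;c[:b.shape[0],a.shape[1]:]=b
c=np.clip(c.astype(int)*2,0,255).astype(np.uint8)
cv2.imwrite("pics/g.png",c)
E
```

```text
eef_pos: [642.6, -47.9, 66.1]
contact_force: [0.1, -0.1, -0.2]
202 [630.88280697 117.28207184] [684.17522992 434.99027388]
215 [632.60904116 112.0307953 ] [687.06004655 436.0329025 ]
230 [634.62752295 105.88060352] [690.46288188 437.26263036]
244 [636.53759466 100.05078946] [693.71298106 438.43703749]
```

View pics/g.png

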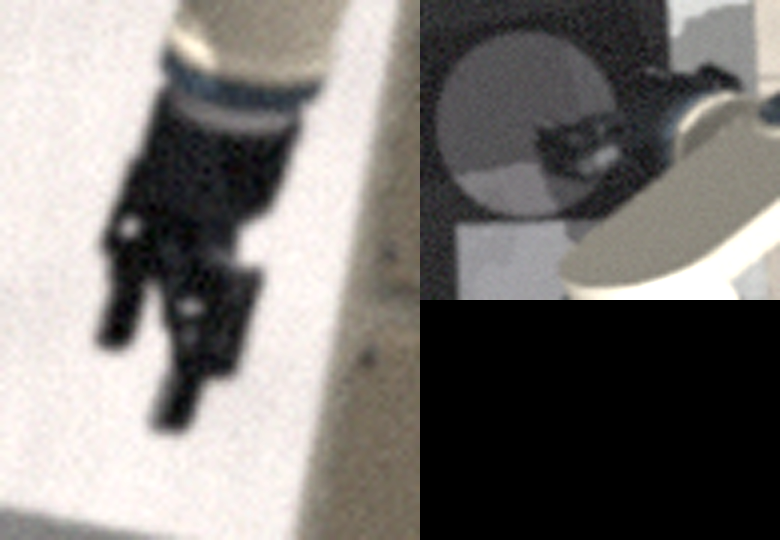

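Run:
```python
from h import *
print("start",px2w("side",408.7-.5,65-.5,243.5)-[236.8,-578,243.5])
for d in(3,6,9):
  print("s3",px2w("side",200-.5+268/5,90-.5+308/5,134+d)-[621,-103.6,134+d])
print("s4",px2w("side",199.5+218/5,89.5+487/5,45)-[640.6,-47.7,45])
# tip search automatically: current side image, gripper closed, dark pixels column profile
```

```text
start [-2.91107978  1.14180487  0.        ]
s3 [-1.60432785 -1.90344488  0.        ]
s3 [-2.66845476  1.20361858  0.        ]
s3 [-3.73258167  4.31068205  0.        ]
s4 [-12.25223636   6.15301397   0.        ]
```

```bash
cat >> h.py <<'E'
OFF=np.array([-2,1,28.5])  # true shut-tip minus reported eef (tool down)
E
python3 - <<'E'
from h import *
print(tool(np.array((637.2,13.2,60))-OFF,down(-1.885+np.pi)))
E
```

```text
(array([ 56. , -22. ,  34.6]), array([ 0.006, -0.001,  0.   ]))
```

```bash
python3 -m creep '[{"x":28,"y":-11,"z":0,"rx":0,"ry":0,"rz":0,"hand":70},{"x":28,"y":-11,"z":0,"rx":0,"ry":0,"rz":0,"hand":70},{"x":0,"y":0,"z":0,"rx":0,"ry":0,"rz":0,"hand":70},{"x":0,"y":0,"z":0,"rx":0,"ry":0,"rz":0,"hand":70},{"x":0,"y":0,"z":30,"rx":0,"ry":0,"rz":0,"hand":70},{"x":0,"y":0,"z":25,"rx":0,"ry":0,"rz":0,"hand":70},{"x":0,"y":0,"z":15,"rx":0,"ry":0,"rz":0,"hand":70},{"x":0,"y":0,"z":0,"rx":0,"ry":0,"rz":0,"hand":70},{"x":0,"y":0,"z":0,"rx":0,"ry":0,"rz":0,"hand":70},{"x":0,"y":0,"z":0,"rx":0,"ry":0,"rz":0,"hand":36},{"x":0,"y":0,"z":0,"rx":0,"ry":0,"rz":0,"hand":36},{"x":0,"y":0,"z":0,"rx":0,"ry":0,"rz":0,"hand":36},{"x":0,"y":0,"z":0,"rx":0,"ry":0,"rz":0,"hand":36},{"x":0,"y":0,"z":0,"rx":0,"ry":0,"rz":0,"hand":36}]' 30
python3 -m creep '[{"x":0,"y":0,"z":-15,"rx":0,"ry":0,"rz":0,"hand":36},{"x":0,"y":0,"z":-40,"rx":0,"ry":0,"rz":0,"hand":36},{"x":0,"y":0,"z":-40,"rx":0,"ry":0,"rz":0,"hand":36},{"x":0,"y":0,"z":0,"rx":0,"ry":0,"rz":0,"hand":36},{"x":0,"y":0,"z":0,"rx":0,"ry":0,"rz":0,"hand":36}]' 30
python3 - <<'E'
from h import *
im=grab_frame("top");np.save("pics/a.npy",im)
print(tool(np.array((459,-44,120))-OFF,down(-1.89+np.pi)))
E
```

```text
clock: 13.5
eef_pos: [637.1, 12.4, -6.3]
tcp_rot: [3.14, -0.0, 1.257]
contact_force: [-0.3, -0.4, 4.3]
opening: 0.479
grasp_force: 30.0
clock: 14.12
eef_pos: [636.2, 12.4, 87.9]
tcp_rot: [3.141, -0.0, 1.257]
contact_force: [-0.2, 0.2, -0.9]
opening: 0.479
grasp_force: 30.6
(array([-108.5, -148.4,   -4.2]), array([-0.001,  0.   ,  0.005]))
```

```bash
cat >> h.py <<'E'
def dark_tray(im,z=29,box=(225,190,340,250)):
    x0,y0,x1,y1=box
    f=cv2.resize(im,None,fx=4,fy=4,interpolation=cv2.INTER_CUBIC)
    hsv=cv2.cvtColor(f,cv2.COLOR_RGB2HSV);m=((hsv[...,0]<22)&(hsv[...,1]>110)&(hsv[...,2]>35)).astype(np.uint8)
    k=np.zeros_like(m);k[y0*4:y1*4,x0*4:x1*4]=1;m*=k
    m=cv2.morphologyEx(m,cv2.MORPH_OPEN,np.ones((5,5),np.uint8))
    m=cv2.morphologyEx(m,cv2.MORPH_CLOSE,np.ones((9,9),np.uint8))
    c=max(cv2.findContours(m,cv2.RETR_EXTERNAL,cv2.CHAIN_APPROX_NONE)[0],key=cv2.contourArea)
    W=np.array([px2w("top",(p[0]+.5)/4-.5,(p[1]+.5)/4-.5,z)[:2] for p in c[:,0]],np.float32)
    r=cv2.minAreaRect(W);B=cv2.boxPoints(r);e=[B[1]-B[0],B[2]-B[1]];e=max(e,key=np.linalg.norm);a=np.arctan2(e[1],e[0])
    if a>0:a-=np.pi
    return np.array(r[0]),r[1],a
E
python3 - <<'E'
from h import *
for n in("top0","a"):
    try:
        c,s,a=dark_tray(np.load(f"pics/{n}.npy"));u=np.array([np.cos(a),np.sin(a)])
        print(n,c,s,a,"origin",c-12*u,"p-78",c-90*u,"p26",c+14*u)
    except Exception as ex: print(ex)
E
```

```text
top0 [ 430.0581665  -128.44239807] (236.43106079101562, 56.717315673828125) -1.9029005 origin [ 433.9705615  -117.09809685] p-78 [459.40112877 -43.36013794] p26 [ 425.49370575 -141.6774168 ]
a [ 419.58786011 -158.11968994] (173.47073364257812, 56.89924621582031) -1.9020392 origin [ 423.49048281 -146.7720232 ] p-78 [448.85753059 -73.01219177] p26 [ 415.03480053 -171.35863495]
```

```bash
python3 -m creep '[{"x":-27,"y":-37,"z":0,"rx":0,"ry":0,"rz":0,"hand":36},{"x":-27,"y":-37,"z":0,"rx":0,"ry":0,"rz":0,"hand":36},{"x":-27,"y":-37,"z":0,"rx":0,"ry":0,"rz":0,"hand":36},{"x":-26.8,"y":-37.2,"z":0,"rx":0,"ry":0,"rz":0,"hand":36},{"x":0,"y":0,"z":0,"rx":0,"ry":0,"rz":0.018,"hand":36},{"x":0,"y":0,"z":0,"rx":0,"ry":0,"rz":0,"hand":36},{"x":0,"y":0,"z":0,"rx":0,"ry":0,"rz":0,"hand":36}]' 30
python3 - <<'E'
from h import *
print(tool(np.array((459.4,-43.4,23.7))-OFF,down(-1.903+np.pi)))
im=grab_frame("top");np.save("pics/a.npy",im)
im=grab_frame("side");crop(im,240,140,350,230,6,"pics/s6.png")
print((np.array(w2px("side",sense()["eef_pos"]+OFF))-[240,140])*6)
E
```

```text
clock: 15.05
eef_pos: [463.2, -44.2, 87.4]
tcp_rot: [3.141, -0.0, 1.239]
contact_force: [-0.3, -0.1, -0.2]
opening: 0.481
grasp_force: 30.6
(array([-0.8, -1.7, 92.2]), array([ 0.   , -0.   ,  0.001]))
[359.16531784 265.49172572]
```

View pics/s6.png

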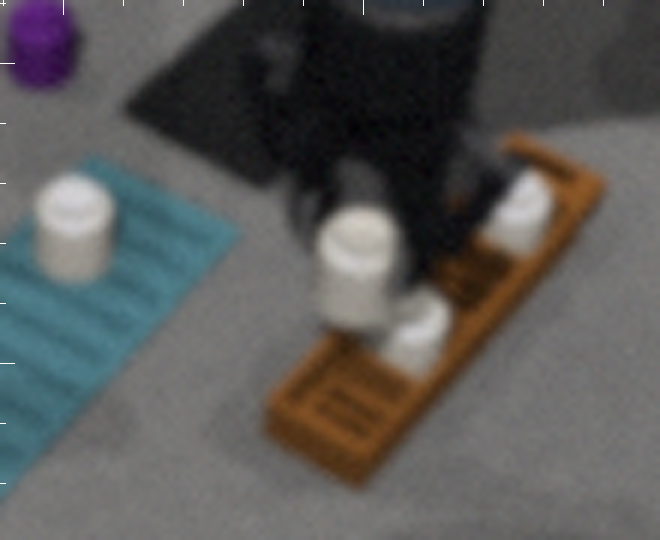

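The cup hangs straight and its top at (360,222) matches the prediction, so I'll insert it.

```bash
python3 -m creep '[{"x":-0.8,"y":-1.7,"z":30,"rx":0,"ry":0,"rz":0,"hand":36},{"x":0,"y":0,"z":30,"rx":0,"ry":0,"rz":0,"hand":36},{"x":0,"y":0,"z":12,"rx":0,"ry":0,"rz":0,"hand":36},{"x":0,"y":0,"z":8,"rx":0,"ry":0,"rz":0,"hand":36},{"x":0,"y":0,"z":8,"rx":0,"ry":0,"rz":0,"hand":36},{"x":0,"y":0,"z":4,"rx":0,"ry":0,"rz":0,"hand":36},{"x":0,"y":0,"z":0,"rx":0,"ry":0,"rz":0,"hand":36},{"x":0,"y":0,"z":0,"rx":0,"ry":0,"rz":0,"hand":36}]' 30
```

```text
clock: 16.15
eef_pos: [461.2, -44.6, -1.6]
tcp_rot: [3.14, -0.0, 1.239]
contact_force: [-10.4, 1.7, 44.5]
opening: 0.478
grasp_force: 55.9
```

```bash
python3 -m creep '[{"x":0,"y":0,"z":-4,"rx":0,"ry":0,"rz":0,"hand":36},{"x":0,"y":0,"z":0,"rx":0,"ry":0,"rz":0,"hand":36},{"x":0,"y":0,"z":0,"rx":0,"ry":0,"rz":0,"hand":60},{"x":0,"y":0,"z":0,"rx":0,"ry":0,"rz":0,"hand":60},{"x":0,"y":0,"z":0,"rx":0,"ry":0,"rz":0,"hand":60},{"x":0,"y":0,"z":-20,"rx":0,"ry":0,"rz":0,"hand":60},{"x":0,"y":0,"z":-40,"rx":0,"ry":0,"rz":0,"hand":70},{"x":0,"y":0,"z":-20,"rx":0,"ry":0,"rz":0,"hand":70},{"x":0,"y":0,"z":0,"rx":0,"ry":0,"rz":0,"hand":70}]' 30
python3 - <<'E'
from h import *
print(tool(np.array((621.3,-103.9,80))-OFF,down(-1.903+np.pi)))
E
```

```text
clock: 17.27
eef_pos: [461.4, -44.7, 80.8]
tcp_rot: [3.139, -0.001, 1.239]
contact_force: [0.5, 0.1, -0.1]
opening: 0.822
grasp_force: 0.0
(array([ -4.2, 172.6,  29.8]), array([ 0.003, -0.001,  0.   ]))
```

```bash
python3 -m creep '[{"x":-1,"y":43,"z":0,"rx":0,"ry":0,"rz":0,"hand":70},{"x":-1,"y":43,"z":0,"rx":0,"ry":0,"rz":0,"hand":70},{"x":-1,"y":43,"z":0,"rx":0,"ry":0,"rz":0,"hand":70},{"x":-1.2,"y":43.6,"z":0,"rx":0,"ry":0,"rz":0,"hand":70},{"x":0,"y":0,"z":0,"rx":0,"ry":0,"rz":0,"hand":70},{"x":0,"y":0,"z":0,"rx":0,"ry":0,"rz":0,"hand":70},{"x":0,"y":0,"z":35,"rx":0,"ry":0,"rz":0,"hand":70},{"x":0,"y":0,"z":30,"rx":0,"ry":0,"rz":0,"hand":70},{"x":0,"y":0,"z":18.5,"rx":0,"ry":0,"rz":0,"hand":70},{"x":0,"y":0,"z":0,"rx":0,"ry":0,"rz":0,"hand":70},{"x":0,"y":0,"z":0,"rx":0,"ry":0,"rz":0,"hand":70},{"x":0,"y":0,"z":0,"rx":0,"ry":0,"rz":0,"hand":36},{"x":0,"y":0,"z":0,"rx":0,"ry":0,"rz":0,"hand":36},{"x":0,"y":0,"z":0,"rx":0,"ry":0,"rz":0,"hand":36},{"x":0,"y":0,"z":0,"rx":0,"ry":0,"rz":0,"hand":36},{"x":0,"y":0,"z":0,"rx":0,"ry":0,"rz":0,"hand":36}]' 30
python3 -m creep '[{"x":0,"y":0,"z":-15,"rx":0,"ry":0,"rz":0,"hand":36},{"x":0,"y":0,"z":-40,"rx":0,"ry":0,"rz":0,"hand":36},{"x":0,"y":0,"z":-40,"rx":0,"ry":0,"rz":0,"hand":36},{"x":0,"y":0,"z":0,"rx":0,"ry":0,"rz":0,"hand":36},{"x":0,"y":0,"z":0,"rx":0,"ry":0,"rz":0,"hand":36}]' 30
python3 - <<'E'
from h import *
im=grab_frame("top");np.save("pics/a.npy",im)
c,s,a=dark_tray(im);u=np.array([np.cos(a),np.sin(a)]);print(c,s,a,"right end",c+s[0]/2*u)
print(tool(np.array((425.5,-141.7,120))-OFF,down(-1.903+np.pi)))
E
```

```text
clock: 19.27
eef_pos: [622.8, -104.9, -2.6]
tcp_rot: [3.14, -0.0, 1.239]
contact_force: [-1.1, 0.1, 6.2]
opening: 0.485
grasp_force: 29.6
clock: 19.9
eef_pos: [621.9, -104.8, 91.4]
tcp_rot: [3.141, -0.0, 1.239]
contact_force: [0.3, 1.1, -0.3]
opening: 0.488
grasp_force: 30.6
[ 396.84078979 -225.490448  ] (31.035768508911133, 55.72554016113281) -0.32275018 right end [ 411.55743408 -230.41234732]
(array([ -99.1, -170.8,   -0.7]), array([-0.001,  0.   ,  0.   ]))
```

```bash
python3 -m creep '[{"x":-25,"y":-43,"z":0,"rx":0,"ry":0,"rz":0,"hand":36},{"x":-25,"y":-43,"z":0,"rx":0,"ry":0,"rz":0,"hand":36},{"x":-25,"y":-43,"z":0,"rx":0,"ry":0,"rz":0,"hand":36},{"x":-24,"y":-42,"z":0,"rx":0,"ry":0,"rz":0,"hand":36},{"x":0,"y":0,"z":0,"rx":0,"ry":0,"rz":0,"hand":36},{"x":0,"y":0,"z":0,"rx":0,"ry":0,"rz":0,"hand":36},{"x":0,"y":0,"z":0,"rx":0,"ry":0,"rz":0,"hand":36}]' 30
python3 - <<'E'
from h import *
print(tool(np.array((425.5,-141.7,28))-OFF,down(-1.903+np.pi)))
E
```

```text
clock: 20.82
eef_pos: [429.3, -142.6, 90.9]
tcp_rot: [3.141, -0.0, 1.239]
contact_force: [1.2, 0.1, 0.4]
opening: 0.491
grasp_force: 30.6
(array([-0.6, -1.7, 91.4]), array([ 0.   , -0.   ,  0.001]))
```

```bash
python3 -m creep '[{"x":-0.6,"y":-1.7,"z":30,"rx":0,"ry":0,"rz":0,"hand":36},{"x":0,"y":0,"z":30,"rx":0,"ry":0,"rz":0,"hand":36},{"x":0,"y":0,"z":12,"rx":0,"ry":0,"rz":0,"hand":36},{"x":0,"y":0,"z":8,"rx":0,"ry":0,"rz":0,"hand":36},{"x":0,"y":0,"z":8,"rx":0,"ry":0,"rz":0,"hand":36},{"x":0,"y":0,"z":3,"rx":0,"ry":0,"rz":0,"hand":36},{"x":0,"y":0,"z":0,"rx":0,"ry":0,"rz":0,"hand":36},{"x":0,"y":0,"z":0,"rx":0,"ry":0,"rz":0,"hand":36}]' 30
python3 -m creep '[{"x":0,"y":0,"z":0,"rx":0,"ry":0,"rz":0,"hand":60},{"x":0,"y":0,"z":0,"rx":0,"ry":0,"rz":0,"hand":60},{"x":0,"y":0,"z":0,"rx":0,"ry":0,"rz":0,"hand":60},{"x":0,"y":0,"z":-20,"rx":0,"ry":0,"rz":0,"hand":60},{"x":0,"y":0,"z":-40,"rx":0,"ry":0,"rz":0,"hand":70},{"x":0,"y":0,"z":-50,"rx":0,"ry":0,"rz":0,"hand":40},{"x":0,"y":0,"z":0,"rx":0,"ry":0,"rz":0,"hand":40}]' 30
python3 - <<'E'
from h import *
import numpy as np
u=np.array([np.cos(.43),np.sin(.43),0]);v=np.array([-u[1],u[0],0])
# ear grip; TCP 20 below top etc.
ear=np.array([389,273.3,0])-2*u
print(ear,"yaw .43 / +pi:",tool(np.r_[ear[:2],130]-OFF,down(.43)),tool(np.r_[ear[:2],130]-OFF,down(.43+np.pi)))
E
```

```text
clock: 21.82
eef_pos: [426.6, -142.8, 0.4]
tcp_rot: [3.141, -0.0, 1.239]
contact_force: [-0.3, -0.1, -0.3]
opening: 0.488
grasp_force: 30.7
clock: 22.7
eef_pos: [428.9, -143.5, 113.4]
tcp_rot: [3.135, -0.0, 1.239]
contact_force: [0.6, 0.3, 0.0]
opening: 0.468
grasp_force: 0.0
[387.1820685 272.4662584   0.       ] yaw .43 / +pi: (array([ 379.4, -172.8,   10.8]), array([ 0.006, -0.003,  0.809])) (array([ 379.4, -172.8,   10.8]), array([ 0.003,  0.008, -2.333]))
```

```bash
python3 -m creep '[{"x":38,"y":-17.3,"z":0,"rx":0,"ry":0,"rz":0,"hand":40},{"x":38,"y":-17.3,"z":0,"rx":0,"ry":0,"rz":0,"hand":40},{"x":38,"y":-17.3,"z":0,"rx":0,"ry":0,"rz":0,"hand":40},{"x":38,"y":-17.3,"z":0,"rx":0,"ry":0,"rz":0,"hand":40},{"x":38,"y":-17.3,"z":0,"rx":0,"ry":0,"rz":0,"hand":40},{"x":38,"y":-17.3,"z":0,"rx":0,"ry":0,"rz":0,"hand":40},{"x":38,"y":-17.3,"z":0,"rx":0,"ry":0,"rz":0,"hand":40},{"x":38,"y":-17.3,"z":0,"rx":0,"ry":0,"rz":0,"hand":40},{"x":38,"y":-17.3,"z":0,"rx":0,"ry":0,"rz":0,"hand":40},{"x":37.4,"y":-17.1,"z":0,"rx":0,"ry":0,"rz":0,"hand":40},{"x":0,"y":0,"z":0,"rx":0,"ry":0,"rz":0.162,"hand":40},{"x":0,"y":0,"z":0,"rx":0,"ry":0,"rz":0.162,"hand":40},{"x":0,"y":0,"z":0,"rx":0,"ry":0,"rz":0.162,"hand":40},{"x":0,"y":0,"z":0,"rx":0,"ry":0,"rz":0.162,"hand":40},{"x":0,"y":0,"z":0,"rx":0,"ry":0,"rz":0.161,"hand":40},{"x":0,"y":0,"z":0,"rx":0,"ry":0,"rz":0,"hand":40},{"x":0,"y":0,"z":0,"rx":0,"ry":0,"rz":0,"hand":40}]' 30
python3 - <<'E'
from h import *
from scipy.optimize import least_squares
P={}
for n,box in(("top",(160,215,205,245)),("side",(275,290,310,325))):
    im=np.load(f"pics/{n}0.npy").astype(int);x0,y0,x1,y1=box;r=im[y0:y1,x0:x1];m=(r[...,0]>90)&(r[...,1]<60)&(r[...,2]<60)
    yy,xx=np.nonzero(m);P[n]=(xx.mean()+x0,yy.mean()+y0);print(n,P[n],m.sum(),xx.min()+x0,xx.max()+x0,yy.min()+y0,yy.max()+y0)
f=lambda X:np.r_[np.array(w2px("top",X))-P["top"],np.array(w2px("side",X))-P["side"]]
r=least_squares(f,[389,273,72]);print(r.x,r.fun)
print(px2w("top",*P["top"],80))
s=sense();print(s["eef_pos"],s["qpos"].round(2))
# dark tray + caddy check
im=grab_frame("top");c,sz,a=dark_tray(im);print(c,sz,a)
E
```

```text
clock: 24.82
eef_pos: [386.3, 272.1, 109.6]
tcp_rot: [3.141, 0.001, 0.433]
contact_force: [0.3, -0.6, -0.0]
opening: 0.469
grasp_force: 0.0
top (np.float64(181.75), np.float64(234.625)) 8 180 183 234 236
side (np.float64(294.375), np.float64(303.3541666666667)) 48 292 297 299 309
[387.14683123 276.15117051  67.73894761] [ 0.07336446  0.49582241 -0.31435655 -0.04683783]
[389.54140277 273.92530417  80.        ]
[386.34580136 272.13926117 109.61166241] [ 0.61  0.24  2.04 -0.    0.87  1.75]
[ 429.55270386 -128.75050354] (235.58677673339844, 57.65125274658203) -1.905668
```

```bash
python3 -m creep '[{"x":2,"y":-0.6,"z":0,"rx":0,"ry":0,"rz":0,"hand":32},{"x":0,"y":0,"z":25,"rx":0,"ry":0,"rz":0,"hand":32},{"x":0,"y":0,"z":25,"rx":0,"ry":0,"rz":0,"hand":32},{"x":0,"y":0,"z":20,"rx":0,"ry":0,"rz":0,"hand":32},{"x":0,"y":0,"z":15,"rx":0,"ry":0,"rz":0,"hand":32},{"x":0,"y":0,"z":0,"rx":0,"ry":0,"rz":0,"hand":32},{"x":0,"y":0,"z":0,"rx":0,"ry":0,"rz":0,"hand":32}]' 30
python3 -m creep '[{"x":0,"y":0,"z":0,"rx":0,"ry":0,"rz":0,"hand":2},{"x":0,"y":0,"z":0,"rx":0,"ry":0,"rz":0,"hand":2},{"x":0,"y":0,"z":0,"rx":0,"ry":0,"rz":0,"hand":2},{"x":0,"y":0,"z":0,"rx":0,"ry":0,"rz":0,"hand":2},{"x":0,"y":0,"z":0,"rx":0,"ry":0,"rz":0,"hand":2}]' 30
```

```text
clock: 25.75
eef_pos: [388.6, 274.0, 25.6]
tcp_rot: [-3.141, -0.001, 0.43]
contact_force: [0.0, -0.6, 0.9]
opening: 0.373
grasp_force: 0.0
clock: 26.38
eef_pos: [388.6, 274.0, 25.6]
tcp_rot: [-3.141, -0.001, 0.43]
contact_force: [0.4, -0.3, 6.0]
opening: 0.085
grasp_force: 34.4
```

```bash
python3 -m creep '[{"x":0,"y":-5,"z":0,"rx":0,"ry":0,"rz":0,"hand":2},{"x":0,"y":-5,"z":0,"rx":0,"ry":0,"rz":0,"hand":2},{"x":0,"y":-5,"z":0,"rx":0,"ry":0,"rz":0,"hand":2},{"x":0,"y":0,"z":0,"rx":0,"ry":0,"rz":0,"hand":2},{"x":0,"y":0,"z":0,"rx":0,"ry":0,"rz":0,"hand":2},{"x":0,"y":0,"z":0,"rx":0,"ry":0,"rz":0,"hand":2}]' 30
python3 -m creep '[{"x":0,"y":0,"z":0,"rx":0,"ry":0,"rz":0,"hand":25},{"x":0,"y":0,"z":0,"rx":0,"ry":0,"rz":0,"hand":25},{"x":0,"y":0,"z":-20,"rx":0,"ry":0,"rz":0,"hand":25},{"x":0,"y":0,"z":-30,"rx":0,"ry":0,"rz":0,"hand":25},{"x":0,"y":0,"z":-30,"rx":0,"ry":0,"rz":0,"hand":35},{"x":0,"y":0,"z":0,"rx":0,"ry":0,"rz":0,"hand":35},{"x":0,"y":0,"z":0,"rx":0,"ry":0,"rz":0,"hand":35}]' 30
python3 - <<'E'
from h import *
im=grab_frame("side").astype(int);r=im[280:330,265:315];m=(r[...,0]>90)&(r[...,1]<60)&(r[...,2]<60)
yy,xx=np.nonzero(m);print(xx.mean()+265,yy.mean()+280,m.sum())
u=np.array([.909,.417,0]);
for d in(0,):
    lip=np.array([505.6,261.5,0])-123*u
    print("lip",lip,tool(np.r_[lip[:2],100]-OFF,down(.43)))
v=np.array([-.417,.909,0]);X=np.array([387.5,275,67.7])
print(w2px("side",X),w2px("side",X+15*v))
E
```

```text
clock: 27.12
eef_pos: [382.4, 288.0, 25.7]
tcp_rot: [-3.141, -0.001, 0.43]
contact_force: [-0.8, 1.5, 5.6]
opening: 0.087
grasp_force: 34.3
clock: 28.0
eef_pos: [381.6, 287.0, 104.5]
tcp_rot: [3.141, 0.001, 0.43]
contact_force: [-0.4, -0.2, 0.1]
opening: 0.41
grasp_force: 0.0
295.32 310.46 50
lip [393.793 210.209   0.   ] (array([-19.1,  76.6,  32.7]), array([ 0.   ,  0.002, -0.   ]))
(np.float64(294.04205029838164), np.float64(302.8222956257617)) (np.float64(295.12665397273105), np.float64(308.98671729694314))
```

```bash
python3 - <<'E'
from h import *
print(tool((330,130,104),down(.43)))
E
python3 -m creep '[{"x":-28,"y":30,"z":0,"rx":0,"ry":0,"rz":0,"hand":0},{"x":-28,"y":30,"z":0,"rx":0,"ry":0,"rz":0,"hand":0},{"x":-28,"y":30,"z":0,"rx":0,"ry":0,"rz":0,"hand":0},{"x":-28,"y":30,"z":0,"rx":0,"ry":0,"rz":0,"hand":0},{"x":0,"y":0,"z":40,"rx":0,"ry":0,"rz":0,"hand":0},{"x":0,"y":0,"z":0,"rx":0,"ry":-0.17,"rz":0,"hand":0},{"x":0,"y":0,"z":0,"rx":0,"ry":-0.17,"rz":0,"hand":0},{"x":0,"y":0,"z":0,"rx":0,"ry":-0.17,"rz":0,"hand":0},{"x":0,"y":0,"z":0,"rx":0,"ry":-0.17,"rz":0,"hand":0},{"x":0,"y":0,"z":0,"rx":0,"ry":0,"rz":0,"hand":0},{"x":0,"y":0,"z":0,"rx":0,"ry":0,"rz":0,"hand":0}]' 30
python3 - <<'E'
from h import *
s=sense();print(s["qpos"].round(2));R=Ro.from_euler("xyz",s["tcp_rot"]);print(R.as_matrix().round(3)[:,2],R.inv().apply([0,0,-1]).round(3))
E
```

```text
(array([-112. ,  121.2,    0.4]), array([ 0.   ,  0.002, -0.   ]))
clock: 29.42
eef_pos: [329.1, 131.2, 64.6]
tcp_rot: [-3.142, 0.68, 0.43]
contact_force: [0.2, 1.3, -0.4]
opening: 0.002
grasp_force: 0.0
[ 0.4   0.58  1.86 -0.02  1.38  1.55]
[-0.571 -0.262 -0.778] [0.629 0.    0.778]
```

```bash
python3 -m creep '[{"x":15,"y":0,"z":18.7,"rx":0,"ry":0,"rz":0,"hand":0},{"x":15,"y":0,"z":18.7,"rx":0,"ry":0,"rz":0,"hand":0},{"x":15,"y":0,"z":18.6,"rx":0,"ry":0,"rz":0,"hand":0},{"x":0,"y":0,"z":0,"rx":0,"ry":0,"rz":0,"hand":0},{"x":0,"y":0,"z":0,"rx":0,"ry":0,"rz":0,"hand":0}]'|egrep "eef|cont"
for k in 1; do
python3 -m creep '[{"x":1.9,"y":0,"z":2.3,"rx":0,"ry":0,"rz":0,"hand":0},{"x":0,"y":0,"z":0,"rx":0,"ry":0,"rz":0,"hand":0},{"x":0,"y":0,"z":0,"rx":0,"ry":0,"rz":0,"hand":0}]'|egrep "eef|cont"
python3 -m creep '[{"x":1.9,"y":0,"z":2.3,"rx":0,"ry":0,"rz":0,"hand":0},{"x":0,"y":0,"z":0,"rx":0,"ry":0,"rz":0,"hand":0},{"x":0,"y":0,"z":0,"rx":0,"ry":0,"rz":0,"hand":0}]'|egrep "eef|cont"
python3 -m creep '[{"x":1.3,"y":0,"z":1.5,"rx":0,"ry":0,"rz":0,"hand":0},{"x":0,"y":0,"z":0,"rx":0,"ry":0,"rz":0,"hand":0},{"x":0,"y":0,"z":0,"rx":0,"ry":0,"rz":0,"hand":0}]'|egrep "eef|cont"
python3 -m creep '[{"x":1.3,"y":0,"z":1.5,"rx":0,"ry":0,"rz":0,"hand":0},{"x":0,"y":0,"z":0,"rx":0,"ry":0,"rz":0,"hand":0},{"x":0,"y":0,"z":0,"rx":0,"ry":0,"rz":0,"hand":0}]'|egrep "eef|cont"
done
```

```text
eef_pos: [330.0, 131.5, -5.4]
contact_force: [0.4, -0.8, -0.5]
eef_pos: [330.1, 131.6, -9.6]
contact_force: [-0.5, -0.3, -0.4]
eef_pos: [329.9, 131.5, -12.8]
contact_force: [-0.6, -0.6, 0.7]
eef_pos: [330.0, 131.5, -14.7]
contact_force: [-1.0, 0.4, -0.1]
eef_pos: [330.1, 131.6, -16.7]
contact_force: [-0.7, 0.6, 0.1]
```

```bash
python3 -m creep '[{"x":1.3,"y":0,"z":1.5,"rx":0,"ry":0,"rz":0,"hand":0},{"x":0,"y":0,"z":0,"rx":0,"ry":0,"rz":0,"hand":0},{"x":0,"y":0,"z":0,"rx":0,"ry":0,"rz":0,"hand":0}]'|egrep "eef|cont"
python3 -m creep '[{"x":1.3,"y":0,"z":1.5,"rx":0,"ry":0,"rz":0,"hand":0},{"x":0,"y":0,"z":0,"rx":0,"ry":0,"rz":0,"hand":0},{"x":0,"y":0,"z":0,"rx":0,"ry":0,"rz":0,"hand":0}]'|egrep "eef|cont"
python3 -m creep '[{"x":1.3,"y":0,"z":1.5,"rx":0,"ry":0,"rz":0,"hand":0},{"x":0,"y":0,"z":0,"rx":0,"ry":0,"rz":0,"hand":0},{"x":0,"y":0,"z":0,"rx":0,"ry":0,"rz":0,"hand":0}]'|egrep "eef|cont"
python3 -m creep '[{"x":1.3,"y":0,"z":1.5,"rx":0,"ry":0,"rz":0,"hand":0},{"x":0,"y":0,"z":0,"rx":0,"ry":0,"rz":0,"hand":0},{"x":0,"y":0,"z":0,"rx":0,"ry":0,"rz":0,"hand":0}]'|egrep "eef|cont"
```

```text
eef_pos: [330.1, 131.6, -17.5]
contact_force: [1.5, 0.9, 12.7]
eef_pos: [330.1, 131.5, -17.7]
contact_force: [3.9, 1.2, 32.6]
eef_pos: [330.1, 131.6, -18.0]
contact_force: [4.2, 2.1, 51.1]
eef_pos: [330.0, 131.5, -18.1]
contact_force: [6.4, 3.0, 69.7]
```

```bash
python3 -m creep '[{"x":-9,"y":0,"z":-12,"rx":0,"ry":0,"rz":0,"hand":0},{"x":-30,"y":0,"z":-38,"rx":0,"ry":0,"rz":0,"hand":40},{"x":-36,"y":0,"z":-44,"rx":0,"ry":0,"rz":0,"hand":40},{"x":0,"y":0,"z":0,"rx":0,"ry":0.172,"rz":0,"hand":40},{"x":0,"y":0,"z":0,"rx":0,"ry":0.172,"rz":0,"hand":40},{"x":0,"y":0,"z":0,"rx":0,"ry":0.172,"rz":0,"hand":40},{"x":0,"y":0,"z":0,"rx":0,"ry":0.172,"rz":0,"hand":40},{"x":0,"y":0,"z":0,"rx":0,"ry":0.172,"rz":0,"hand":40},{"x":0,"y":0,"z":0,"rx":0,"ry":0.17,"rz":0,"hand":40},{"x":0,"y":0,"z":0,"rx":0,"ry":0,"rz":0,"hand":40},{"x":0,"y":0,"z":0,"rx":0,"ry":0,"rz":0,"hand":40}]' 30
cat >> h.py <<'E'
OFF=np.array([-2,1,0])  # lateral only; true tips = eef+OFF-28.5*ztool
CU=np.array([np.cos(.43),np.sin(.43),0]);CV=np.array([-CU[1],CU[0],0]);C0=np.array([505.6,261.5,0])
def ch(x,y,z): return C0+x*CU+y*CV+[0,0,z]
def Rc(tilt,yaw=.43): return down(yaw)*Ro.from_rotvec([0,tilt,0])
def E(p,R,d): # reported pose so that a point d mm behind the true tip sits at p
    return np.array(p)-OFF+R.apply([0,0,1])*(28.5+d)
E
python3 - <<'E'
from h import *
R=Rc(.35);e=E(ch(-123,2,41),R,13);print(e,R.apply([0,0,1]),R.apply([1,0,0]),tool(e,R),sense()["qpos"].round(2))
E
```

```text
clock: 34.42
eef_pos: [332.2, 132.5, 96.3]
tcp_rot: [-3.142, -0.349, 0.43]
contact_force: [0.1, 0.5, 0.8]
opening: 0.469
grasp_force: 0.0
[407.89828923 216.97500229   2.01603242] [ 0.31168236  0.14294408 -0.93937271] [0.85385762 0.39159706 0.34289781] (array([ 65.4, -45.3, 124.2]), array([ 0.   ,  0.001, -0.   ])) [ 0.35 -0.08  2.52  0.08  0.36  1.41]
```

```bash
python3 -m creep '[{"x":33,"y":-22.6,"z":0,"rx":0,"ry":0,"rz":0,"hand":40},{"x":32.4,"y":-22.7,"z":0,"rx":0,"ry":0,"rz":0,"hand":40},{"x":0,"y":0,"z":0,"rx":0,"ry":0,"rz":0,"hand":40},{"x":0,"y":0,"z":40,"rx":0,"ry":0,"rz":0,"hand":40},{"x":0,"y":0,"z":30,"rx":0,"ry":0,"rz":0,"hand":40},{"x":0,"y":0,"z":0,"rx":0,"ry":0,"rz":0,"hand":40},{"x":0,"y":0,"z":0,"rx":0,"ry":0,"rz":0,"hand":40}]' 30
python3 - <<'E'
from h import *
R=Rc(.35);e=E(ch(-123,2,41),R,13);print(tool(e,R))
im=grab_frame("side");crop(im,235,225,345,325,6,"pics/s7.png")
p=[(np.array(w2px("side",ch(-123,y,41)))-[235,225])*6 for y in(-10,0,10)];print(p)
E
```

```text
clock: 35.3
eef_pos: [389.9, 208.6, 52.6]
tcp_rot: [3.141, -0.349, 0.43]
contact_force: [-0.9, 0.2, 0.2]
opening: 0.47
grasp_force: 0.0
(array([ 1.4, -0.2, 54.3]), array([ 0.001,  0.001, -0.   ]))
[array([370.83435183, 327.9760384 ]), array([374.972805  , 349.85426866]), array([379.16471298, 372.02608491])]
```

View pics/s7.png

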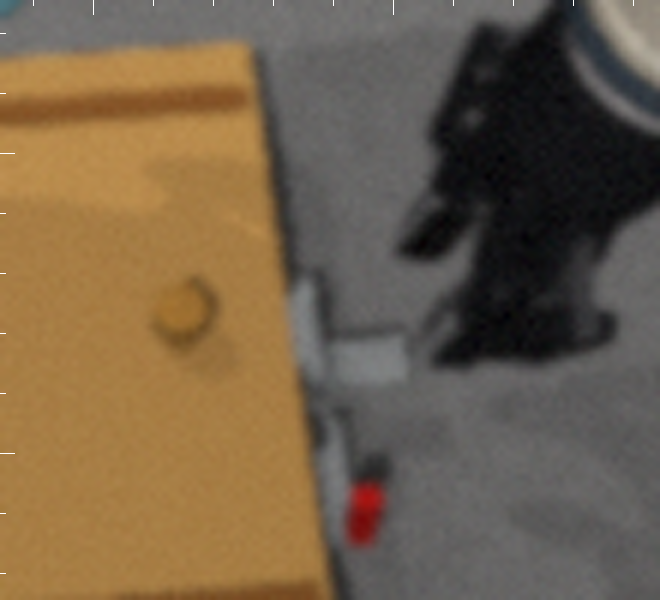

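The lip bar shows at (370,360), about 4 mm towards +y of my estimate, and the tab is clearly aside. I'll correct, advance and pinch.

```bash
python3 -m creep '[{"x":1.4,"y":-2.2,"z":20,"rx":0,"ry":0,"rz":0,"hand":40},{"x":0,"y":0,"z":20,"rx":0,"ry":0,"rz":0,"hand":40},{"x":0,"y":0,"z":14.3,"rx":0,"ry":0,"rz":0,"hand":40},{"x":0,"y":0,"z":0,"rx":0,"ry":0,"rz":0,"hand":40},{"x":0,"y":0,"z":0,"rx":0,"ry":0,"rz":0,"hand":12},{"x":0,"y":0,"z":0,"rx":0,"ry":0,"rz":0,"hand":12},{"x":0,"y":0,"z":0,"rx":0,"ry":0,"rz":0,"hand":12},{"x":0,"y":0,"z":0,"rx":0,"ry":0,"rz":0,"hand":12},{"x":0,"y":0,"z":0,"rx":0,"ry":0,"rz":0,"hand":12}]' 40
```

```text
clock: 36.48
eef_pos: [407.6, 219.1, 2.7]
tcp_rot: [-3.142, -0.352, 0.429]
contact_force: [-1.2, -2.9, 9.5]
opening: 0.218
grasp_force: 41.3
```

```bash
python3 -m creep '[{"x":-8.3,"y":0,"z":-6.4,"rx":0,"ry":-0.15,"rz":0,"hand":12},{"x":0,"y":0,"z":0,"rx":0,"ry":0,"rz":0,"hand":12},{"x":-8.3,"y":0,"z":-6.4,"rx":0,"ry":-0.15,"rz":0,"hand":12},{"x":-8.3,"y":0,"z":-6.4,"rx":0,"ry":-0.15,"rz":0,"hand":12},{"x":0,"y":0,"z":0,"rx":0,"ry":0,"rz":0,"hand":12}]'
python3 -m creep '[{"x":-8.3,"y":0,"z":-6.4,"rx":0,"ry":-0.15,"rz":0,"hand":12},{"x":-8.3,"y":0,"z":-6.4,"rx":0,"ry":-0.15,"rz":0,"hand":12},{"x":0,"y":0,"z":0,"rx":0,"ry":0,"rz":0,"hand":12},{"x":0,"y":0,"z":0,"rx":0,"ry":0,"rz":0,"hand":12}]'
```

```text
clock: 37.1
eef_pos: [386.9, 206.6, 12.9]
tcp_rot: [3.127, 0.046, 0.417]
contact_force: [-22.4, 38.5, -0.1]
opening: 0.22
grasp_force: 41.8
clock: 37.6
eef_pos: [372.5, 201.2, 27.0]
tcp_rot: [3.128, 0.344, 0.412]
contact_force: [-15.2, 28.6, -2.3]
opening: 0.218
grasp_force: 41.3
```

```bash
cat >> h.py <<'E'
def arc(H,th):
    "shift (tool axes) for one row turning by ry=-th about the chest-y line through H"
    s=sense();R=Ro.from_euler("xyz",s["tcp_rot"]);e=R.inv().apply(s["eef_pos"]+OFF-H)  # E-H in tool
    e[1]=0;Q=Ro.from_rotvec([0,-th,0]);return (Q.apply(e)-e).round(2),e.round(1)
E
python3 - <<'E'
from h import *
print(arc(ch(85,0,66),.12),sense()["qpos"].round(2))
E
```

```text
(array([-12.31,   0.  , -25.46]), array([-205.8,    0. ,  115.2])) [0.48 0.5  1.94 0.01 1.05 1.63]
```

```bash
python3 -m creep '[{"x":-12.3,"y":-1.5,"z":-25.4,"rx":0,"ry":-0.12,"rz":0,"hand":12},{"x":-12.3,"y":0,"z":-25.4,"rx":0,"ry":-0.12,"rz":0,"hand":12},{"x":0,"y":0,"z":0,"rx":0,"ry":0,"rz":0,"hand":12}]'
python3 -m creep '[{"x":-12.3,"y":0,"z":-25.4,"rx":0,"ry":-0.12,"rz":0,"hand":12},{"x":-12.3,"y":0,"z":-25.4,"rx":0,"ry":-0.12,"rz":0,"hand":12},{"x":-12.3,"y":0,"z":-25.4,"rx":0,"ry":-0.12,"rz":0,"hand":12},{"x":0,"y":0,"z":0,"rx":0,"ry":0,"rz":0,"hand":12},{"x":0,"y":0,"z":0,"rx":0,"ry":0,"rz":0,"hand":12}]'
python3 - <<'E'
from h import *
print(sense()["qpos"].round(2))
E
```

```text
clock: 37.98
eef_pos: [369.8, 200.7, 84.4]
tcp_rot: [3.123, 0.587, 0.409]
contact_force: [-9.7, 11.9, 0.5]
opening: 0.216
grasp_force: 41.5
clock: 38.6
eef_pos: [388.8, 209.6, 165.3]
tcp_rot: [3.114, 0.945, 0.398]
contact_force: [-6.1, 6.0, 2.3]
opening: 0.219
grasp_force: 41.5
[0.47 0.72 1.47 0.03 1.89 1.62]
```

```bash
python3 - <<'E'
from h import *
print(arc(ch(85,0,66),.12))
E
python3 -m creep '[{"x":-12.3,"y":0,"z":-25.4,"rx":0,"ry":-0.12,"rz":0,"hand":12},{"x":-12.3,"y":0,"z":-25.4,"rx":0,"ry":-0.12,"rz":0,"hand":12},{"x":-12.3,"y":0,"z":-25.4,"rx":0,"ry":-0.12,"rz":0,"hand":12},{"x":0,"y":0,"z":0,"rx":0,"ry":0,"rz":0,"hand":12},{"x":0,"y":0,"z":0,"rx":0,"ry":0,"rz":0,"hand":12}]'
python3 - <<'E'
from h import *
print(sense()["qpos"].round(2),arc(ch(85,0,66),.12))
E
```

```text
(array([-12.33,   0.  , -25.49]), array([-206. ,    0. ,  115.3]))
clock: 39.22
eef_pos: [433.1, 229.7, 234.3]
tcp_rot: [3.074, 1.303, 0.355]
contact_force: [-2.9, 4.2, 3.2]
opening: 0.221
grasp_force: 41.7
[0.46 0.92 1.18 0.05 2.34 1.63] (array([-12.31,   0.  , -25.49]), array([-206. ,    0. ,  115.2]))
```

```bash
python3 -m creep '[{"x":-12.3,"y":0,"z":-25.4,"rx":0,"ry":-0.12,"rz":0,"hand":12},{"x":-12.3,"y":0,"z":-25.4,"rx":0,"ry":-0.12,"rz":0,"hand":12},{"x":0,"y":0,"z":0,"rx":0,"ry":0,"rz":0,"hand":12},{"x":0,"y":0,"z":0,"rx":0,"ry":0,"rz":0,"hand":12}]'
python3 - <<'E'
from h import *
s=sense();R=Ro.from_euler("xyz",s["tcp_rot"])
print(s["qpos"].round(2),R.as_matrix().round(2),R.inv().apply(52*CU+[0,0,11.6]).round(1))
E
```

```text
clock: 39.72
eef_pos: [473.8, 248.2, 268.6]
tcp_rot: [2.547, 1.537, -0.174]
contact_force: [-0.9, 2.9, 3.2]
opening: 0.219
grasp_force: 41.7
[0.46 1.07 0.99 0.07 2.62 1.65] [[ 0.03  0.41 -0.91]
 [-0.01 -0.91 -0.41]
 [-1.    0.02 -0.03]] [-10.1  -0.3 -52.3]
```

```bash
python3 -m creep '[{"x":-3,"y":0,"z":-13,"rx":0,"ry":0.05,"rz":0,"hand":12},{"x":-3,"y":0,"z":-13,"rx":0,"ry":0.05,"rz":0,"hand":12},{"x":-2,"y":0,"z":-13,"rx":0,"ry":0.05,"rz":0,"hand":12},{"x":-2,"y":0,"z":-13,"rx":0,"ry":0.05,"rz":0,"hand":12},{"x":0,"y":0,"z":0,"rx":0,"ry":0,"rz":0,"hand":12},{"x":0,"y":0,"z":0,"rx":0,"ry":0,"rz":0,"hand":12}]'
python3 - <<'E'
from h import *
s=sense();print(s["qpos"].round(2))
im=grab_frame("side");cv2.imwrite("pics/lid.png",cv2.resize(im[150:384,150:400,::-1],None,fx=2.5,fy=2.5,interpolation=cv2.INTER_CUBIC))
E
```

```text
clock: 40.48
eef_pos: [520.1, 268.7, 280.3]
tcp_rot: [3.048, 1.341, 0.329]
contact_force: [4.4, 0.4, -25.6]
opening: 0.221
grasp_force: 39.1
[0.46 1.06 0.83 0.06 2.6  1.65]
```

```bash
python3 -m creep '[{"x":5,"y":0,"z":0,"rx":0,"ry":0,"rz":0,"hand":12},{"x":0,"y":0,"z":0,"rx":0,"ry":0,"rz":0,"hand":12}]'|egrep "cont|eef"
python3 -m creep '[{"x":0,"y":0,"z":0,"rx":0,"ry":0,"rz":0,"hand":45},{"x":0,"y":0,"z":0,"rx":0,"ry":0,"rz":0,"hand":45},{"x":0,"y":0,"z":0,"rx":0,"ry":0,"rz":0,"hand":45},{"x":-30,"y":0,"z":0,"rx":0,"ry":0,"rz":0,"hand":45},{"x":-40,"y":0,"z":0,"rx":0,"ry":0,"rz":0,"hand":45},{"x":-40,"y":0,"z":0,"rx":0,"ry":0,"rz":0,"hand":45},{"x":0,"y":0,"z":0,"rx":0,"ry":0,"rz":0,"hand":45},{"x":0,"y":0,"z":0,"rx":0,"ry":0,"rz":0,"hand":45}]'
python3 - <<'E'
from h import *
s=sense();print(s["qpos"].round(2))
E
```

```text
eef_pos: [520.9, 269.0, 280.4]
contact_force: [-2.4, -1.0, -4.7]
clock: 41.78
eef_pos: [497.2, 260.9, 385.3]
tcp_rot: [3.044, 1.342, 0.326]
contact_force: [-0.1, 1.6, -1.3]
opening: 0.525
grasp_force: 0.0
[0.46 0.93 0.87 0.07 2.69 1.67]
```

```bash
python3 -m creep '[{"x":0,"y":0,"z":30,"rx":0,"ry":0,"rz":0,"hand":45},{"x":0,"y":0,"z":0,"rx":0,"ry":0.168,"rz":0,"hand":45},{"x":0,"y":0,"z":0,"rx":0,"ry":0.168,"rz":0,"hand":45},{"x":0,"y":0,"z":0,"rx":0,"ry":0.168,"rz":0,"hand":45},{"x":0,"y":0,"z":0,"rx":0,"ry":0.168,"rz":0,"hand":45},{"x":0,"y":0,"z":0,"rx":0,"ry":0.168,"rz":0,"hand":45},{"x":0,"y":0,"z":0,"rx":0,"ry":0.168,"rz":0,"hand":45},{"x":0,"y":0,"z":0,"rx":0,"ry":0.168,"rz":0,"hand":45},{"x":-30,"y":0,"z":0,"rx":0,"ry":0.16,"rz":0,"hand":45},{"x":-50,"y":0,"z":0,"rx":0,"ry":0,"rz":0,"hand":45},{"x":-50,"y":0,"z":0,"rx":0,"ry":0,"rz":0,"hand":45},{"x":0,"y":40,"z":0,"rx":0,"ry":0,"rz":0,"hand":80},{"x":0,"y":40,"z":0,"rx":0,"ry":0,"rz":0,"hand":80},{"x":0,"y":40,"z":0,"rx":0,"ry":0,"rz":0,"hand":80},{"x":0,"y":0,"z":0,"rx":0,"ry":0,"rz":0,"hand":80},{"x":0,"y":0,"z":0,"rx":0,"ry":0,"rz":0,"hand":80}]'
python3 - <<'E'
from h import *
s=sense();print(s["qpos"].round(2))
t=grab_frame("top");sd=grab_frame("side");np.save("pics/t8.npy",t);np.save("pics/s8.npy",sd)
a=cv2.resize(t[140:260,130:330,::-1],None,fx=4,fy=3.999,interpolation=cv2.INTER_CUBIC)
cv2.imwrite("pics/comb.png",cv2.resize(t[150:250,140:240,::-1],None,fx=6,fy=6,interpolation=cv2.INTER_CUBIC))
c,sz,ang=dark_tray(t);print(c,sz,ang)
E
```

```text
clock: 43.78
eef_pos: [401.0, 86.7, 385.9]
tcp_rot: [3.12, 0.008, 0.42]
contact_force: [0.2, 0.1, 0.8]
opening: 0.934
grasp_force: 0.0
[ 0.23 -0.13  1.79 -0.02  1.49  1.38]
[ 424.60852051 -143.7179718 ] (203.74578857421875, 56.487430572509766) -1.9026554
```

Run:
```python
from h import *
t=np.load("pics/t8.npy");s=np.load("pics/s8.npy")
crop(t,135,150,235,250,5,"pics/_a.png");crop(s,195,215,295,365,4,"pics/_b.png")
a=cv2.imread("pics/_a.png")[:,:400];b=cv2.imread("pics/_b.png")
a=cv2.imread("pics/_a.png");a=cv2.resize(a,(400,400));
c=np.zeros((600,800,3),np.uint8);c[:400,:400]=a;c[:,400:]=b[:600,:400];cv2.imwrite("pics/last.png",c)
```

```text
(no output)
```

View pics/last.png

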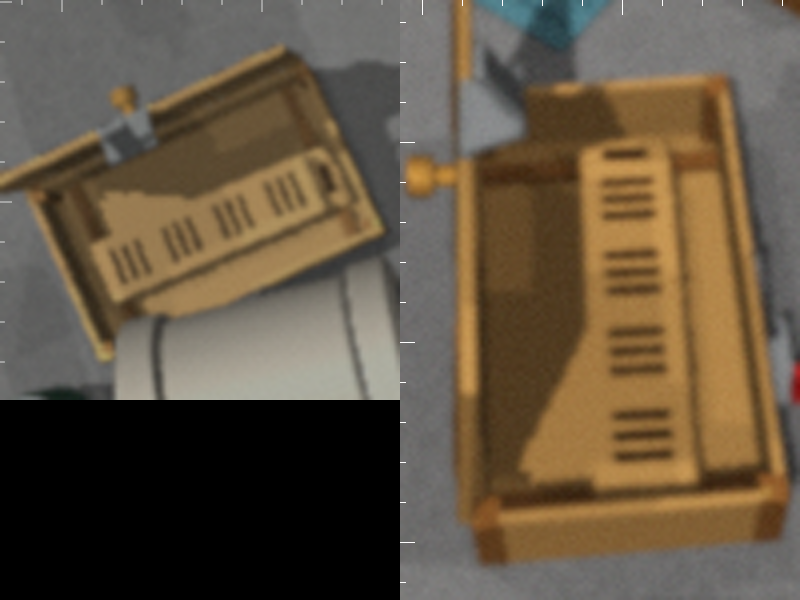

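The side and top crops show the lid upright. The light tray lies face-down with its handle towards the dark tray. Its slit groups are at top crop (130,262), (182,240), (233,216), (285,193) and side crop (628,200), (634,273), (639,350), (643,435).

```bash
cat > fit.py <<'E'
from h import *
T=[(130,262),(182,240),(233,216),(285,193)];S=[(643,435),(639,350),(634,273),(628,200)]
t=np.array([px2w("top",135+x/4-.5,150+y/4-.5,35) for x,y in T]);s=np.array([px2w("side",195+(x-400)/4-.5,215+y/4-.5,35) for x,y in S])
for w in(t,s):
    d=w[3]-w[0];print(w.mean(0).round(1),"hdg",np.arctan2(d[1],d[0]).round(3),"len",np.linalg.norm(d).round(1),"(156)")
m=(t.mean(0)+s.mean(0))/2;r=m-C0;print("mean",m.round(1),"chest x,y",r@CU,r@CV)
print(tool(np.r_[m[:2],280]-OFF,down(2.0)))
E
python3 fit.py
```

```text
[490.7 264.9  35. ] hdg -1.172 len 156.9 (156)
[489.2 265.2  35. ] hdg -1.178 len 154.8 (156)
mean [490.  265.1  35. ] chest x,y -12.716646430433391 9.75363168286652
(array([ 156.3, -126.3,  102.4]), array([ 0.011,  0.023, -1.578]))
```

```bash
python3 -m creep '[{"x":0,"y":0,"z":0,"rx":0,"ry":0,"rz":-0.155,"hand":85},{"x":0,"y":0,"z":0,"rx":0,"ry":0,"rz":-0.155,"hand":85},{"x":0,"y":0,"z":0,"rx":0,"ry":0,"rz":-0.155,"hand":85},{"x":0,"y":0,"z":0,"rx":0,"ry":0,"rz":-0.155,"hand":85},{"x":0,"y":0,"z":0,"rx":0,"ry":0,"rz":-0.155,"hand":85},{"x":0,"y":0,"z":0,"rx":0,"ry":0,"rz":-0.155,"hand":85},{"x":0,"y":0,"z":0,"rx":0,"ry":0,"rz":-0.155,"hand":85},{"x":0,"y":0,"z":0,"rx":0,"ry":0,"rz":-0.155,"hand":85},{"x":0,"y":0,"z":0,"rx":0,"ry":0,"rz":-0.155,"hand":85},{"x":0,"y":0,"z":0,"rx":0,"ry":0,"rz":-0.152,"hand":85},{"x":0,"y":0,"z":0,"rx":0,"ry":0,"rz":0,"hand":85},{"x":0,"y":0,"z":0,"rx":0,"ry":0,"rz":0,"hand":85}]'
python3 - <<'E'
from h import *
for z in(200,-15.5):print(tool(np.array((490,265.1,z))-OFF,down(1.967)))
print(sense()["qpos"].round(2))
E
```

```text
clock: 45.38
eef_pos: [401.2, 87.0, 386.6]
tcp_rot: [-3.136, 0.022, 1.966]
contact_force: [0.2, 0.5, -0.1]
opening: 0.995
grasp_force: 0.0
(array([132.6, 153. , 182.8]), array([-0.006,  0.022, -0.001]))
(array([137.4, 154.3, 398.3]), array([-0.006,  0.022, -0.001]))
[ 0.23 -0.14  1.79 -0.02  1.49 -0.16]
```

```bash
python3 -m creep '[{"x":0,"y":0,"z":0,"rx":-0.006,"ry":0.022,"rz":0,"hand":85},{"x":32,"y":38.1,"z":0,"rx":0,"ry":0,"rz":0,"hand":85},{"x":32,"y":38.1,"z":0,"rx":0,"ry":0,"rz":0,"hand":85},{"x":32,"y":38.1,"z":0,"rx":0,"ry":0,"rz":0,"hand":85},{"x":32,"y":38.1,"z":0,"rx":0,"ry":0,"rz":0,"hand":85},{"x":0,"y":0,"z":50,"rx":0,"ry":0,"rz":0,"hand":85},{"x":0,"y":0,"z":50,"rx":0,"ry":0,"rz":0,"hand":85},{"x":0,"y":0,"z":50,"rx":0,"ry":0,"rz":0,"hand":85},{"x":0,"y":0,"z":50,"rx":0,"ry":0,"rz":0,"hand":85},{"x":0,"y":0,"z":50,"rx":0,"ry":0,"rz":0,"hand":85},{"x":0,"y":0,"z":0,"rx":0,"ry":0,"rz":0,"hand":85},{"x":0,"y":0,"z":0,"rx":0,"ry":0,"rz":0,"hand":85}]'
python3 - <<'E'
from h import *
print(tool(np.array((490,265.1,-15.5))-OFF,down(1.967)));print(sense()["qpos"].round(2))
E
```

```text
clock: 46.88
eef_pos: [493.5, 263.8, 138.3]
tcp_rot: [3.14, -0.0, 1.967]
contact_force: [1.2, -0.8, 0.3]
opening: 0.998
grasp_force: 0.0
(array([  0.8,  -1.6, 153.8]), array([ 0.002, -0.   ,  0.   ]))
[ 0.49  0.32  1.84 -0.    0.98  0.09]
```

```bash
python3 -m creep '[{"x":0.8,"y":-1.6,"z":40,"rx":0,"ry":0,"rz":0,"hand":85},{"x":0,"y":0,"z":40,"rx":0,"ry":0,"rz":0,"hand":85},{"x":0,"y":0,"z":40,"rx":0,"ry":0,"rz":0,"hand":85},{"x":0,"y":0,"z":20,"rx":0,"ry":0,"rz":0,"hand":85},{"x":0,"y":0,"z":13.8,"rx":0,"ry":0,"rz":0,"hand":85},{"x":0,"y":0,"z":0,"rx":0,"ry":0,"rz":0,"hand":85},{"x":0,"y":0,"z":0,"rx":0,"ry":0,"rz":0,"hand":85}]' 50
python3 -m creep '[{"x":0,"y":0,"z":0,"rx":0,"ry":0,"rz":0,"hand":50},{"x":0,"y":0,"z":0,"rx":0,"ry":0,"rz":0,"hand":50},{"x":0,"y":0,"z":0,"rx":0,"ry":0,"rz":0,"hand":50},{"x":0,"y":0,"z":0,"rx":0,"ry":0,"rz":0,"hand":50},{"x":0,"y":0,"z":0,"rx":0,"ry":0,"rz":0,"hand":50}]' 50
```

```text
clock: 47.75
eef_pos: [491.8, 264.1, -15.8]
tcp_rot: [3.139, 0.0, 1.968]
contact_force: [0.6, 1.0, 0.6]
opening: 0.993
grasp_force: 0.0
clock: 48.38
eef_pos: [491.3, 263.9, -16.1]
tcp_rot: [3.14, 0.0, 1.968]
contact_force: [-1.4, -1.2, 6.0]
opening: 0.661
grasp_force: 53.0
```

```bash
python3 -m creep '[{"x":0,"y":0,"z":-10,"rx":0,"ry":0,"rz":0,"hand":50},{"x":0,"y":0,"z":-30,"rx":0,"ry":0,"rz":0,"hand":50},{"x":0,"y":0,"z":-40,"rx":0,"ry":0,"rz":0,"hand":50},{"x":0,"y":0,"z":-40,"rx":0,"ry":0,"rz":0,"hand":50},{"x":0,"y":0,"z":-40,"rx":0,"ry":0,"rz":0,"hand":50},{"x":0,"y":0,"z":-20,"rx":0,"ry":0,"rz":0,"hand":50},{"x":0,"y":0,"z":0,"rx":0,"ry":0,"rz":0,"hand":50},{"x":0,"y":0,"z":0,"rx":0,"ry":0,"rz":0,"hand":50}]' 50
cat >> h.py <<'E'
def tray_now(im=None):
    im=grab_frame("top") if im is None else im
    c,s,a=dark_tray(im)
    u=np.array([np.cos(a),np.sin(a)]);return c-12*u,s,a
def cups(im,n="top",box=(230,180,340,250)):
    x0,y0,x1,y1=box;r=im[y0:y1,x0:x1].astype(int);m=((r.min(2)>130)).astype(np.uint8)
    k,l,st,ce=cv2.connectedComponentsWithStats(m);return [(ce[i]+[x0,y0],st[i,4]) for i in range(1,k) if st[i,4]>20]
E
python3 - <<'E'
from h import *
im=grab_frame("top");np.save("pics/t9.npy",im)
o,s,a=tray_now(im);print(o,s,a)
for c,n in cups(im):
    w=px2w("top",*c,50)[:2];d=w-o;u=np.array([np.cos(a),np.sin(a)]);print(c.round(1),n,"tray x,y",(d@u).round(1),(d@[-u[1],u[0]]).round(1))
print(tool(np.r_[o,140]-OFF,down(a+np.pi)),sense()["eef_pos"])
E
```

```text
clock: 49.38
eef_pos: [490.0, 263.2, 162.1]
tcp_rot: [-3.141, 0.0, 1.968]
contact_force: [0.0, -0.0, -2.2]
opening: 0.666
grasp_force: 54.1
[ 409.64272881 -182.26678181] (93.1900634765625, 55.80548095703125) -1.8905615
[270.  212.8] 25 tray x,y -148.1 4.9
[284.1 216.7] 46 tray x,y -95.0 6.7
[297.  222.4] 72 tray x,y -44.0 0.5
[309.2 227.5] 39 tray x,y 3.8 -4.0
(array([-381.4, -244.8,   22.4]), array([-0.001,  0.001,  0.717])) [489.86986286 263.15855228 161.78051392]
```

Run:
```python
from h import *
im=np.load("pics/t9.npy");t0=np.load("pics/top0.npy")
# darken-robust: redness ratio
def rect(im,thr):
    f=cv2.resize(im[190:255,225:345],None,fx=4,fy=4,interpolation=cv2.INTER_CUBIC).astype(float)
    m=((f[...,0]-f[...,2])>thr*(f.sum(2)+1)).astype(np.uint8)
    m=cv2.morphologyEx(m,cv2.MORPH_OPEN,np.ones((7,7)));m=cv2.morphologyEx(m,cv2.MORPH_CLOSE,np.ones((41,41)))
    c=max(cv2.findContours(m,cv2.RETR_EXTERNAL,cv2.CHAIN_APPROX_NONE)[0],key=cv2.contourArea)
    W=np.array([px2w("top",225+(p[0]+.5)/4-.5,190+(p[1]+.5)/4-.5,29)[:2] for p in c[:,0]],np.float32)
    (ce,sz,_)=cv2.minAreaRect(W);B=cv2.boxPoints(cv2.minAreaRect(W));e=max([B[1]-B[0],B[2]-B[1]],key=np.linalg.norm);a=np.arctan2(e[1],e[0]);a-=np.pi*(a>0)
    u=np.array([np.cos(a),np.sin(a)]);return np.array(ce)-12*u,sz,a
for n,i in(("t0",t0),("t9",im)):
    for th in(.12,.18,.25):print(n,th,rect(i,th))
```

```text
t0 0.12 (array([ 433.75935378, -117.10181243]), (240.0643768310547, 59.98267364501953), np.float64(-1.9019298871331891))
t0 0.18 (array([ 433.85020226, -117.10258784]), (236.4662628173828, 56.81789779663086), np.float64(-1.9015182574563703))
t0 0.25 (array([ 429.63593468, -128.17897451]), (65.75957489013672, 50.24958801269531), np.float64(-1.8859234174066266))
t9 0.12 (array([ 433.75957519, -116.30815181]), (238.951171875, 60.4078483581543), np.float64(-1.9127184470468244))Traceback (most recent call last):
  File "<stdin>", line 13, in <module>
  File "<stdin>", line 9, in rect
  File "h.py", line 6, in px2w
    c=get_calibration(n);K,R,t=np.array(c["K"]),np.array(c["R"]),np.array(c["t"])
ValueError: time passes only in moves, steps and waits
```

Run:
```python
from h import *
print(tool(np.array((433.9,-117,162))-OFF,down(-1.902+np.pi)))
```

```text
(array([-3.306e+02, -1.972e+02,  3.000e-01]), array([-0.001,  0.001,  0.728]))
```

```bash
python3 -m creep '[{"x":-20,"y":-12,"z":0,"rx":0,"ry":0,"rz":0,"hand":50},{"x":-35,"y":-20.9,"z":0,"rx":0,"ry":0,"rz":0,"hand":50},{"x":-35,"y":-20.9,"z":0,"rx":0,"ry":0,"rz":0,"hand":50},{"x":-35,"y":-20.9,"z":0,"rx":0,"ry":0,"rz":0,"hand":50},{"x":-35,"y":-20.9,"z":0,"rx":0,"ry":0,"rz":0,"hand":50},{"x":-35,"y":-20.9,"z":0,"rx":0,"ry":0,"rz":0,"hand":50},{"x":-35,"y":-20.9,"z":0,"rx":0,"ry":0,"rz":0,"hand":50},{"x":-35,"y":-20.9,"z":0,"rx":0,"ry":0,"rz":0,"hand":50},{"x":-35,"y":-20.9,"z":0,"rx":0,"ry":0,"rz":0,"hand":50},{"x":-30.6,"y":-18,"z":0,"rx":0,"ry":0,"rz":0.1,"hand":50},{"x":0,"y":0,"z":0,"rx":0,"ry":0,"rz":0.13,"hand":50},{"x":0,"y":0,"z":0,"rx":0,"ry":0,"rz":0.13,"hand":50},{"x":0,"y":0,"z":0,"rx":0,"ry":0,"rz":0.13,"hand":50},{"x":0,"y":0,"z":0,"rx":0,"ry":0,"rz":0.13,"hand":50},{"x":0,"y":0,"z":0,"rx":0,"ry":0,"rz":0.108,"hand":50},{"x":0,"y":0,"z":0,"rx":0,"ry":0,"rz":0,"hand":50},{"x":0,"y":0,"z":0,"rx":0,"ry":0,"rz":0,"hand":50},{"x":0,"y":0,"z":0,"rx":0,"ry":0,"rz":0,"hand":50}]' 50
python3 - <<'E'
from h import *
print(tool(np.array((433.9,-117,8))-OFF,down(-1.902+np.pi)))
im=grab_frame("side");np.save("pics/s10.npy",im)
ce=[]
for c,n in cups(im,"side",(270,150,345,230)):print(c.round(1),n)
for x in(-78,-26,26,78):
    p=np.array([433.9,-117])+x*np.array([np.cos(-1.902),np.sin(-1.902)]);print("pred",np.round(w2px("side",(*p,46)),1))
E
```

```text
clock: 51.68
eef_pos: [436.5, -117.7, 162.8]
tcp_rot: [3.142, 0.0, 1.241]
contact_force: [0.0, 0.4, -0.8]
opening: 0.668
grasp_force: 54.0
(array([ -0.4,  -0.5, 154.8]), array([0.   , 0.   , 0.002]))
[310.6 190. ] 534
pred [298.  200.6]
pred [307.7 190.1]
pred [316.9 180.2]
pred [325.6 170.7]
```

Run:
```python
from h import *
a=np.load("pics/s8.npy");b=np.load("pics/s10.npy")
p=np.array([433.9,-117])-100*np.array([np.cos(-1.902),np.sin(-1.902)]);x,y=map(int,w2px("side",(*p,15)));print(x,y)
for (dx,dy) in((0,0),(-6,6),(4,8)):
    T=a[y+dy-9:y+dy+9,x+dx-10:x+dx+10];S=b[y+dy-24:y+dy+24,x+dx-25:x+dx+25]
    r=cv2.matchTemplate(S,T,cv2.TM_CCOEFF_NORMED);_,v,_,l=cv2.minMaxLoc(r);print(v,np.array(l)-15)
```

```text
292 211
0.9980234503746033 [0 0]
0.9935734868049622 [0 0]
0.9948951601982117 [0 0]
```

```bash
python3 -m creep '[{"x":-0.4,"y":-0.5,"z":40,"rx":0,"ry":0,"rz":0,"hand":50},{"x":0,"y":0,"z":40,"rx":0,"ry":0,"rz":0,"hand":50},{"x":0,"y":0,"z":35,"rx":0,"ry":0,"rz":0,"hand":50},{"x":0,"y":0,"z":0,"rx":0,"ry":0,"rz":0,"hand":50},{"x":0,"y":0,"z":6,"rx":0,"ry":0,"rz":0,"hand":50},{"x":0,"y":0,"z":6,"rx":0,"ry":0,"rz":0,"hand":50},{"x":0,"y":0,"z":6,"rx":0,"ry":0,"rz":0,"hand":50},{"x":0,"y":0,"z":0,"rx":0,"ry":0,"rz":0,"hand":50},{"x":0,"y":0,"z":0,"rx":0,"ry":0,"rz":0,"hand":50}]' 50
python3 -m creep '[{"x":0,"y":0,"z":5,"rx":0,"ry":0,"rz":0,"hand":50},{"x":0,"y":0,"z":5,"rx":0,"ry":0,"rz":0,"hand":50},{"x":0,"y":0,"z":5,"rx":0,"ry":0,"rz":0,"hand":50},{"x":0,"y":0,"z":5,"rx":0,"ry":0,"rz":0,"hand":50},{"x":0,"y":0,"z":0,"rx":0,"ry":0,"rz":0,"hand":50},{"x":0,"y":0,"z":0,"rx":0,"ry":0,"rz":0,"hand":50}]' 50
```

```text
clock: 52.85
eef_pos: [436.3, -117.8, 30.1]
tcp_rot: [3.141, 0.0, 1.24]
contact_force: [-1.0, -0.4, -1.6]
opening: 0.665
grasp_force: 54.2
clock: 53.6
eef_pos: [436.2, -117.8, 9.9]
tcp_rot: [3.141, 0.0, 1.24]
contact_force: [-0.0, -0.6, -1.2]
opening: 0.669
grasp_force: 54.2
```

```bash
python3 -m creep '[{"x":0,"y":0,"z":2,"rx":0,"ry":0,"rz":0,"hand":50},{"x":0,"y":0,"z":0,"rx":0,"ry":0,"rz":0,"hand":50},{"x":0,"y":0,"z":0,"rx":0,"ry":0,"rz":0,"hand":50}]' |egrep "eef|cont"
python3 -m creep '[{"x":0,"y":0,"z":1.2,"rx":0,"ry":0,"rz":0,"hand":50},{"x":0,"y":0,"z":0,"rx":0,"ry":0,"rz":0,"hand":50},{"x":0,"y":0,"z":0,"rx":0,"ry":0,"rz":0,"hand":50}]' |egrep "eef|cont"
python3 -m creep '[{"x":0,"y":0,"z":1,"rx":0,"ry":0,"rz":0,"hand":50},{"x":0,"y":0,"z":0,"rx":0,"ry":0,"rz":0,"hand":50},{"x":0,"y":0,"z":0,"rx":0,"ry":0,"rz":0,"hand":50}]' |egrep "eef|cont"
```

```text
eef_pos: [436.2, -117.8, 8.0]
contact_force: [0.3, -1.0, -0.8]
eef_pos: [436.3, -117.9, 6.9]
contact_force: [-0.6, 1.0, 2.0]
eef_pos: [436.4, -117.9, 6.8]
contact_force: [-5.4, 1.9, 21.3]
```

```bash
python3 -m creep '[{"x":0,"y":0,"z":-1,"rx":0,"ry":0,"rz":0,"hand":75},{"x":0,"y":0,"z":0,"rx":0,"ry":0,"rz":0,"hand":75},{"x":0,"y":0,"z":0,"rx":0,"ry":0,"rz":0,"hand":75},{"x":0,"y":0,"z":0,"rx":0,"ry":0,"rz":0,"hand":75},{"x":0,"y":0,"z":8,"rx":0,"ry":0,"rz":0,"hand":75},{"x":0,"y":0,"z":8,"rx":0,"ry":0,"rz":0,"hand":75},{"x":0,"y":0,"z":0,"rx":0,"ry":0,"rz":0,"hand":75},{"x":0,"y":0,"z":0,"rx":0,"ry":0,"rz":0,"hand":50},{"x":0,"y":0,"z":0,"rx":0,"ry":0,"rz":0,"hand":50},{"x":0,"y":0,"z":0,"rx":0,"ry":0,"rz":0,"hand":50},{"x":0,"y":0,"z":0,"rx":0,"ry":0,"rz":0,"hand":50},{"x":0,"y":0,"z":0,"rx":0,"ry":0,"rz":0,"hand":50}]' 50
python3 - <<'E'
from h import *
s=sense();print(s["qpos"].round(2))
E
```

```text
clock: 56.22
eef_pos: [435.9, -117.7, -9.2]
tcp_rot: [-3.141, 0.0, 1.24]
contact_force: [-3.3, 1.0, 2.3]
opening: 0.674
grasp_force: 53.7
[-0.27  0.43  2.15 -0.    0.57  0.06]
```

```bash
python3 -m creep '[{"x":0,"y":0,"z":0,"rx":0,"ry":0,"rz":0,"hand":85},{"x":0,"y":0,"z":0,"rx":0,"ry":0,"rz":0,"hand":85},{"x":0,"y":0,"z":0,"rx":0,"ry":0,"rz":0,"hand":85},{"x":0,"y":0,"z":-30,"rx":0,"ry":0,"rz":0,"hand":85},{"x":0,"y":0,"z":-50,"rx":0,"ry":0,"rz":0,"hand":85},{"x":0,"y":0,"z":-50,"rx":0,"ry":0,"rz":0,"hand":85},{"x":-40,"y":0,"z":-30,"rx":0,"ry":0,"rz":0,"hand":85},{"x":-50,"y":0,"z":0,"rx":0,"ry":0,"rz":0,"hand":85},{"x":-50,"y":0,"z":0,"rx":0,"ry":0,"rz":0,"hand":85},{"x":0,"y":0,"z":0,"rx":0,"ry":0.157,"rz":0,"hand":85},{"x":0,"y":0,"z":0,"rx":0,"ry":0.157,"rz":0,"hand":85},{"x":0,"y":0,"z":0,"rx":0,"ry":0.157,"rz":0,"hand":85},{"x":0,"y":0,"z":0,"rx":0,"ry":0.157,"rz":0,"hand":85},{"x":0,"y":0,"z":0,"rx":0,"ry":0.157,"rz":0,"hand":85},{"x":0,"y":0,"z":0,"rx":0,"ry":0,"rz":0,"hand":85},{"x":0,"y":0,"z":0,"rx":0,"ry":0,"rz":0,"hand":85}]' 50
python3 - <<'E'
from h import *
R=down(1.24)*Ro.from_rotvec([0,.785,0]);print(tool(E((395.2,-229.6,29),R,20),R),sense()["qpos"].round(2))
im=grab_frame("top");np.save("pics/t11.npy",im)
try: print(dark_tray(im,29))
except Exception as e: print(e)
E
```

```text
clock: 58.22
eef_pos: [390.6, -250.1, 150.7]
tcp_rot: [-3.141, -0.783, 1.24]
contact_force: [0.9, -0.2, -0.1]
opening: 1.0
grasp_force: 0.0
(array([-7.110e+01, -1.000e-01,  1.493e+02]), array([-0.   ,  0.002, -0.   ])) [-1.02  0.49  1.84  0.58  1.41 -0.97]
(array([ 431.53570557, -130.28497314]), (236.8146514892578, 56.60108184814453), np.float32(-1.9076447))
```

```bash
python3 -m creep '[{"x":-36,"y":0,"z":0,"rx":0,"ry":0,"rz":0,"hand":85},{"x":-35,"y":0,"z":0,"rx":0,"ry":0,"rz":0,"hand":85},{"x":0,"y":0,"z":0,"rx":0,"ry":0,"rz":0,"hand":85},{"x":0,"y":0,"z":40,"rx":0,"ry":0,"rz":0,"hand":85},{"x":0,"y":0,"z":40,"rx":0,"ry":0,"rz":0,"hand":85},{"x":0,"y":0,"z":30,"rx":0,"ry":0,"rz":0,"hand":85},{"x":0,"y":0,"z":20,"rx":0,"ry":0,"rz":0,"hand":85},{"x":0,"y":0,"z":0,"rx":0,"ry":0,"rz":0,"hand":85},{"x":0,"y":0,"z":0,"rx":0,"ry":0,"rz":0,"hand":85}]' 100
python3 - <<'E'
from h import *
R=down(1.24)*Ro.from_rotvec([0,.785,0]);print(tool(E((395.2,-229.6,29),R,20),R),sense()["qpos"].round(2))
E
```

```text
clock: 59.4
eef_pos: [404.8, -211.7, 9.4]
tcp_rot: [3.139, -0.784, 1.242]
contact_force: [0.1, -0.3, 0.2]
opening: 0.997
grasp_force: 0.0
(array([-0.6, -1.1, 20.3]), array([0.001, 0.001, 0.001])) [-0.97  0.7   1.92  0.67  1.15 -1.12]
```

```bash
python3 -m creep '[{"x":-0.6,"y":-1,"z":10,"rx":0,"ry":0,"rz":0,"hand":85},{"x":0,"y":0,"z":10.3,"rx":0,"ry":0,"rz":0,"hand":85},{"x":0,"y":0,"z":0,"rx":0,"ry":0,"rz":0,"hand":85},{"x":0,"y":0,"z":0,"rx":0,"ry":0,"rz":0,"hand":50},{"x":0,"y":0,"z":0,"rx":0,"ry":0,"rz":0,"hand":50},{"x":0,"y":0,"z":0,"rx":0,"ry":0,"rz":0,"hand":50},{"x":0,"y":0,"z":0,"rx":0,"ry":0,"rz":0,"hand":50},{"x":0,"y":0,"z":0,"rx":0,"ry":0,"rz":0,"hand":50},{"x":0,"y":0,"z":0,"rx":0,"ry":0,"rz":0,"hand":50}]' 110
python3 - <<'E'
from h import *
o=np.array([433.9,-117]);u=np.array([np.cos(-1.902),np.sin(-1.902)])
s=sense();R=Ro.from_euler("xyz",s["tcp_rot"])
p=np.r_[o-107*u,0]  # bottom edge of -x end
e=R.inv().apply(s["eef_pos"]+OFF-p);e[1]=0
Q=Ro.from_rotvec([0,-.1,0]);print(e.round(1),(Q.apply(e)-e).round(2))
E
```

```text
clock: 60.52
eef_pos: [408.0, -197.7, -5.8]
tcp_rot: [3.14, -0.785, 1.241]
contact_force: [-1.6, -2.0, 5.2]
opening: 0.663
grasp_force: 117.3
[-139.5    0.  -131.2] [ 13.79   0.   -13.27]
```

```bash
python3 -m creep '[{"x":13.1,"y":0,"z":-13.9,"rx":0,"ry":-0.1,"rz":0,"hand":50},{"x":13.8,"y":0,"z":-13.3,"rx":0,"ry":-0.1,"rz":0,"hand":50},{"x":13.8,"y":0,"z":-13.3,"rx":0,"ry":-0.1,"rz":0,"hand":50},{"x":0,"y":0,"z":0,"rx":0,"ry":0,"rz":0,"hand":50},{"x":0,"y":0,"z":0,"rx":0,"ry":0,"rz":0,"hand":50}]'
python3 - <<'E'
from h import *
im=grab_frame("side");np.save("pics/s12.npy",im)
b=im[150:235,260:350].astype(int)
f=(b[...,0]-b[...,2]); m=(f>25).astype(np.uint8)
print(sense()["wrist_torque"].round(2))
for r in range(0,85,4):print(''.join('#' if v else '.' for v in m[r,::2]), ''.join('O' if v>150 else ('+' if v>90 else '.') for v in b[r,::2,1]))
E
```

```text
clock: 61.15
eef_pos: [410.0, -192.0, 50.3]
tcp_rot: [3.14, -0.486, 1.241]
contact_force: [0.8, -1.2, -1.6]
opening: 0.662
grasp_force: 117.7
[-0.18 -0.29 -0.36]
..............................########....... ++++....................+++++.++++++++.......
.............................############.... +.....................++++++++O+OO++..+++....
...........................##############.... ....................++++++++OO++++++OOO++...+
..........................#############...... +++...............+++++++++O++++++++O+++.....
........................###############...... ++++++..........+++++++++OOOOOOO+++O+.....+++
.......................###############....... ++++++++++....+++++++++OO++++++OOO++.....++++
.....................################........ ++++++++++++++++++++++OO++++++++O+....+++++++
....................###############.......... +++++++++++++++++++++OOOOO++++O++....++++++++
..................################........... +++++++++++++++++++OO++++OOOOO+....++++++++++
.................###############............. ++++++++++++++++++O++++++++OO+....+++++++++++
...............###
[... 385 characters left out ...]
.......... +++++++++++.++OOO+++O++...+++++++++++++++++++
............############..................... +++++++++++.....+OOO+...+++++++++++++++++++++
...............#######....................... +++++++++++++..........++++++++++++++++++++++
..................###........................ ++++++++++++++++......+++++++++++++++++++++++
............................................. +++++++++++++++++++++++++++++++++++++++++++++
............................................. +++++++++++++++++++++++++++++++++++++++++++++
............................................. +++++++++++++++++++++++++++++++++++++++++++++
#########.................................... ++++++++.++++++++++++++++++++++++++++++++++++
```

```bash
python3 -m creep '[{"x":13.8,"y":0,"z":-13.3,"rx":0,"ry":-0.1,"rz":0,"hand":50},{"x":13.8,"y":0,"z":-13.3,"rx":0,"ry":-0.1,"rz":0,"hand":50},{"x":13.8,"y":0,"z":-13.3,"rx":0,"ry":-0.1,"rz":0,"hand":50},{"x":13.8,"y":0,"z":-13.3,"rx":0,"ry":-0.1,"rz":0,"hand":50},{"x":13.8,"y":0,"z":-13.3,"rx":0,"ry":-0.1,"rz":0,"hand":50},{"x":13.8,"y":0,"z":-13.3,"rx":0,"ry":-0.1,"rz":0,"hand":50},{"x":0,"y":0,"z":0,"rx":0,"ry":0,"rz":0,"hand":50},{"x":0,"y":0,"z":0,"rx":0,"ry":0,"rz":0,"hand":50}]'
python3 - <<'E'
from h import *
print(sense()["qpos"].round(2))
E
python3 -m creep '[{"x":13.8,"y":0,"z":-13.3,"rx":0,"ry":-0.1,"rz":0,"hand":50},{"x":13.8,"y":0,"z":-13.3,"rx":0,"ry":-0.1,"rz":0,"hand":50},{"x":13.8,"y":0,"z":-13.3,"rx":0,"ry":-0.1,"rz":0,"hand":50},{"x":13.8,"y":0,"z":-13.3,"rx":0,"ry":-0.1,"rz":0,"hand":50},{"x":13.8,"y":0,"z":-13.3,"rx":0,"ry":-0.1,"rz":0,"hand":50},{"x":13.8,"y":0,"z":-13.3,"rx":0,"ry":-0.1,"rz":0,"hand":50},{"x":9.7,"y":0,"z":-9.3,"rx":0,"ry":-0.07,"rz":0,"hand":50},{"x":0,"y":0,"z":0,"rx":0,"ry":0,"rz":0,"hand":50},{"x":0,"y":0,"z":0,"rx":0,"ry":0,"rz":0,"hand":50}]'
python3 - <<'E'
from h import *
print(sense()["qpos"].round(2))
E
```

```text
clock: 62.2
eef_pos: [430.5, -134.4, 145.7]
tcp_rot: [3.141, 0.114, 1.241]
contact_force: [3.1, -1.6, 1.8]
opening: 0.664
grasp_force: 118.5
[-0.21  0.16  2.05 -0.14  0.95  0.2 ]
clock: 63.32
eef_pos: [468.1, -24.1, 192.5]
tcp_rot: [-3.14, 0.789, 1.24]
contact_force: [2.2, 1.7, 21.5]
opening: 0.661
grasp_force: 120.2
[ 0.38  0.45  1.79 -0.57  1.5   0.93]
```

```bash
python3 -m creep '[{"x":-0.7,"y":0,"z":-0.7,"rx":0,"ry":0,"rz":0,"hand":50},{"x":0,"y":0,"z":0,"rx":0,"ry":0,"rz":0,"hand":50},{"x":0,"y":0,"z":0,"rx":0,"ry":0,"rz":0,"hand":50}]' |egrep "eef|cont|rot"
python3 - <<'E'
from h import *
s=sense();R=Ro.from_euler("xyz",s["tcp_rot"]);print("G",s["eef_pos"]+OFF-R.apply([0,0,48.5]))
sd=grab_frame("side").astype(int);np.save("pics/s13.npy",sd.astype(np.uint8))
x0,y0=[int(v) for v in w2px("side",(478,12,120))];b=sd[y0-60:y0+50,x0-40:x0+40]
for r in range(0,110,4):print(''.join('#' if v>25 else '.' for v in (b[r,::2,0]-b[r,::2,2])),''.join('O' if v>150 else('+' if v>90 else '.') for v in b[r,::2,1]))
print([np.round(np.array(w2px("side",p))-[x0-40,y0-60]) for p in((468,-16,0),(487,38,0),(468,-16,214),(487,38,214))])
E
```

```text
eef_pos: [467.9, -24.1, 192.5]
tcp_rot: [-3.14, 0.787, 1.24]
contact_force: [2.8, 1.2, 12.1]
G [477.17395496   9.32783411 226.72584301]
.............#####.###.................. +.+OO++++++OOOOOOOOOOO++................
....#.....########...................... +++OOO++OOOOOOOOOOO+.................+++
....#.####..#.#......................... ++++OOOOOOOOOOO++.................++++++
...#.######............................. ++OOOOOOOOOO+..................+++++++++
.#######................................ OOOOOOOOO+...................+++++++++++
#.##.................................... OOOOO++....................++++++++++++.
.......................#................ OO+......................++++++++.......
.........................####........... ........................................
............................#........... +++++........+..........................
........................................ ........................................
.................#####.................. ........................................
..............############.............. .....................
[... 708 characters left out ...]
........ +++++....++++..............+++++++++++++
............##############.............. +++++++++++++.............++++++++++++++
............############................ +++++++++++++............+++++++++++++++
...............########................. ++++++++++++++++.......+++++++++++++++++
..................###................... ++++++++++++++++++++..++++++++++++++++++
###############......................... ++++++++++++++..++++++++++++++++++++++++
################........................ +++++++++++...+.++++++++++++++++++++++++
################........................ +++++++.++....++.+++++++++++++++++++++++
[array([43., 81.]), array([32., 93.]), array([50., 29.]), array([37., 42.])]
```

```bash
python3 -m creep '[{"x":-0.4,"y":0,"z":-0.4,"rx":0,"ry":0,"rz":0,"hand":50},{"x":0,"y":0,"z":0,"rx":0,"ry":0,"rz":0,"hand":62},{"x":0,"y":0,"z":0,"rx":0,"ry":0,"rz":0,"hand":68},{"x":0,"y":0,"z":0,"rx":0,"ry":0,"rz":0,"hand":85},{"x":0,"y":0,"z":0,"rx":0,"ry":0,"rz":0,"hand":85},{"x":0,"y":0,"z":0,"rx":0,"ry":0,"rz":0,"hand":85},{"x":0,"y":0,"z":-15,"rx":0,"ry":0,"rz":0,"hand":85},{"x":0,"y":0,"z":-35,"rx":0,"ry":0,"rz":0,"hand":85},{"x":0,"y":0,"z":-50,"rx":0,"ry":0,"rz":0,"hand":85},{"x":0,"y":0,"z":-50,"rx":0,"ry":0,"rz":0,"hand":85},{"x":0,"y":0,"z":0,"rx":0,"ry":0.157,"rz":0,"hand":85},{"x":0,"y":0,"z":0,"rx":0,"ry":0.157,"rz":0,"hand":85},{"x":0,"y":0,"z":0,"rx":0,"ry":0.157,"rz":0,"hand":85},{"x":0,"y":0,"z":0,"rx":0,"ry":0.157,"rz":0,"hand":85},{"x":0,"y":0,"z":0,"rx":0,"ry":0.157,"rz":0,"hand":85},{"x":0,"y":0,"z":0,"rx":0,"ry":0,"rz":0,"hand":85}]'
python3 - <<'E'
from h import *
print(sense()["qpos"].round(2))
sd=grab_frame("side").astype(int)
x0,y0=[int(v) for v in w2px("side",(478,12,120))];b=sd[y0-60:y0+50,x0-40:x0+40]
for r in range(0,110,4):print(''.join('#' if v>25 else '.' for v in (b[r,::2,0]-b[r,::2,2])))
E
```

```text
clock: 65.75
eef_pos: [501.9, 76.2, 300.5]
tcp_rot: [3.139, -0.001, 1.237]
contact_force: [-0.5, 0.6, -0.1]
opening: 0.993
grasp_force: 0.0
[0.15 0.08 1.76 0.   1.3  0.48]
........................................
........................................
........................................
........................................
........................................
..................###...................
................#########...............
................############............
...............##############...........
..............################..........
..............################..........
..............###############...........
..............###############...........
.............################...........
.............###############............
.............###############............
.............###############............
.............##############.............
.............##############.............
............###############.............
............##############..............
............##############..............
............#############...............
...............########.................
...................###..................
###############.........................
################........................
################........................
```

```bash
python3 -m creep '[{"x":-40,"y":0,"z":0,"rx":0,"ry":0,"rz":0,"hand":85},{"x":-40,"y":0,"z":0,"rx":0,"ry":0,"rz":0,"hand":85},{"x":-40,"y":0,"z":0,"rx":0,"ry":0,"rz":0,"hand":85},{"x":-24,"y":0,"z":0,"rx":0,"ry":0,"rz":0,"hand":85},{"x":0,"y":0,"z":0,"rx":0,"ry":0.157,"rz":0,"hand":85},{"x":0,"y":0,"z":0,"rx":0,"ry":0.157,"rz":0,"hand":85},{"x":0,"y":0,"z":0,"rx":0,"ry":0.157,"rz":0,"hand":85},{"x":0,"y":0,"z":0,"rx":0,"ry":0.157,"rz":0,"hand":85},{"x":0,"y":0,"z":0,"rx":0,"ry":0.157,"rz":0,"hand":85},{"x":0,"y":0,"z":0,"rx":0,"ry":0,"rz":0,"hand":85},{"x":0,"y":0,"z":0,"rx":0,"ry":0,"rz":0,"hand":85}]'
python3 - <<'E'
from h import *
R=down(1.24)*Ro.from_rotvec([0,.785,0]);print(tool(E((477.5,10,226.5),R,20),R),sense()["qpos"].round(2))
E
```

```text
clock: 67.18
eef_pos: [455.6, -58.1, 298.6]
tcp_rot: [-3.139, -0.782, 1.241]
contact_force: [-0.3, 0.4, 0.1]
opening: 0.997
grasp_force: 0.0
(array([ -0.2,   1.1, 149.9]), array([-0.003,  0.003,  0.   ])) [-0.69  0.14  1.94  0.73  1.44 -0.61]
```

```bash
python3 -m creep '[{"x":-0.2,"y":1.1,"z":0,"rx":-0.003,"ry":0.003,"rz":0,"hand":85},{"x":0,"y":0,"z":40,"rx":0,"ry":0,"rz":0,"hand":85},{"x":0,"y":0,"z":40,"rx":0,"ry":0,"rz":0,"hand":85},{"x":0,"y":0,"z":30,"rx":0,"ry":0,"rz":0,"hand":85},{"x":0,"y":0,"z":20,"rx":0,"ry":0,"rz":0,"hand":85},{"x":0,"y":0,"z":10,"rx":0,"ry":0,"rz":0,"hand":85},{"x":0,"y":0,"z":9.5,"rx":0,"ry":0,"rz":0,"hand":85},{"x":0,"y":0,"z":0,"rx":0,"ry":0,"rz":0,"hand":85},{"x":0,"y":0,"z":0,"rx":0,"ry":0,"rz":0,"hand":85},{"x":0,"y":0,"z":0,"rx":0,"ry":0,"rz":0,"hand":50},{"x":0,"y":0,"z":0,"rx":0,"ry":0,"rz":0,"hand":50},{"x":0,"y":0,"z":0,"rx":0,"ry":0,"rz":0,"hand":50},{"x":0,"y":0,"z":0,"rx":0,"ry":0,"rz":0,"hand":50},{"x":0,"y":0,"z":0,"rx":0,"ry":0,"rz":0,"hand":50},{"x":0,"y":0,"z":0,"rx":0,"ry":0,"rz":0,"hand":50}]' 110
python3 - <<'E'
from h import *
R=down(1.24)*Ro.from_rotvec([0,.785,0]);X=np.array([np.cos(1.24),np.sin(1.24),0])
s=sense();print(s["eef_pos"]+OFF-Ro.from_euler("xyz",s["tcp_rot"]).apply([0,0,48.5]))
# carry to where P2 will be over the board: G standing target
P2=np.array([548.2,-316.3,0])-107*X;G=P2-29*X+[0,0,226+10+4];print("Gt",G)
print(tool(E(G+[0,0,70],R,20),R))
E
```

```text
clock: 69.05
eef_pos: [491.4, 40.9, 193.9]
tcp_rot: [3.137, -0.789, 1.241]
contact_force: [-2.0, -2.0, 5.4]
opening: 0.665
grasp_force: 117.0
[478.09342303   9.45599103 228.04715186]
Gt [ 504.02770532 -444.92662393  240.        ]
(array([-239. ,  173.1, -356. ]), array([ 0.004, -0.004,  0.   ]))
```

```bash
python3 -m creep '[{"x":14,"y":0,"z":-14,"rx":0,"ry":0,"rz":0,"hand":50},{"x":21,"y":0,"z":-21,"rx":0,"ry":0,"rz":0,"hand":50},{"x":21,"y":0,"z":-21,"rx":0,"ry":0,"rz":0,"hand":50},{"x":-20,"y":11.3,"z":-20,"rx":0,"ry":0,"rz":0,"hand":50},{"x":-27.5,"y":16.2,"z":-28,"rx":0,"ry":0,"rz":0,"hand":50},{"x":-27.5,"y":16.2,"z":-28,"rx":0,"ry":0,"rz":0,"hand":50},{"x":-27.5,"y":16.2,"z":-28,"rx":0,"ry":0,"rz":0,"hand":50},{"x":-27.5,"y":16.2,"z":-28,"rx":0,"ry":0,"rz":0,"hand":50},{"x":-27.5,"y":16.2,"z":-28,"rx":0,"ry":0,"rz":0,"hand":50},{"x":-27.5,"y":16.2,"z":-28,"rx":0,"ry":0,"rz":0,"hand":50},{"x":-27.5,"y":16.2,"z":-28,"rx":0,"ry":0,"rz":0,"hand":50},{"x":-27.5,"y":16.2,"z":-28,"rx":0,"ry":0,"rz":0,"hand":50},{"x":-27.5,"y":16.2,"z":-28,"rx":0,"ry":0,"rz":0,"hand":50},{"x":-27.5,"y":16,"z":-28,"rx":0,"ry":0,"rz":0,"hand":50},{"x":0,"y":0,"z":0,"rx":0,"ry":0,"rz":0,"hand":50},{"x":0,"y":0,"z":0,"rx":0,"ry":0,"rz":0,"hand":50},{"x":0,"y":0,"z":0,"rx":0,"ry":0,"rz":0,"hand":50}]' 110
python3 - <<'E'
from h import *
R=down(1.24)*Ro.from_rotvec([0,.785,0]);X=np.array([np.cos(1.24),np.sin(1.24),0])
P2=np.array([548.2,-316.3,10])-107*X;G=P2-29*X+[0,0,227.5]
print(tool(E(G,R,20),R),sense()["qpos"].round(2))
E
```

```text
clock: 71.18
eef_pos: [517.0, -412.4, 275.2]
tcp_rot: [3.139, -0.788, 1.24]
contact_force: [0.6, -0.5, -3.1]
opening: 0.66
grasp_force: 118.3
(array([-51.7,   0.4,  50. ]), array([ 0.002, -0.003,  0.   ])) [-1.    0.64  1.26  0.61  1.76 -0.71]
```

```bash
python3 -m creep '[{"x":-20,"y":0.4,"z":19,"rx":0,"ry":0,"rz":0,"hand":50},{"x":-20,"y":0,"z":19,"rx":0,"ry":0,"rz":0,"hand":50},{"x":-7,"y":0,"z":7.2,"rx":0,"ry":0,"rz":0,"hand":50},{"x":-3.8,"y":0,"z":4,"rx":0,"ry":0,"rz":0,"hand":50},{"x":0,"y":0,"z":0,"rx":0,"ry":0,"rz":0,"hand":50},{"x":0,"y":0,"z":0,"rx":0,"ry":0,"rz":0,"hand":50}]' |egrep "eef|cont|rot"
python3 -m creep '[{"x":12.8,"y":0,"z":14.6,"rx":0,"ry":-0.1,"rz":0,"hand":50},{"x":12.8,"y":0,"z":14.6,"rx":0,"ry":-0.1,"rz":0,"hand":50},{"x":12.8,"y":0,"z":14.6,"rx":0,"ry":-0.1,"rz":0,"hand":50},{"x":0,"y":0,"z":0,"rx":0,"ry":0,"rz":0,"hand":50},{"x":0,"y":0,"z":0,"rx":0,"ry":0,"rz":0,"hand":50}]'
```

```text
eef_pos: [517.6, -414.7, 205.0]
tcp_rot: [3.137, -0.787, 1.241]
contact_force: [0.6, -0.8, -4.5]
clock: 72.55
eef_pos: [536.2, -360.3, 195.7]
tcp_rot: [3.138, -0.488, 1.24]
contact_force: [-0.4, -0.6, -3.6]
opening: 0.656
grasp_force: 118.4
```

```bash
python3 -m creep '[{"x":12.8,"y":0,"z":14.6,"rx":0,"ry":-0.1,"rz":0,"hand":50},{"x":12.8,"y":0,"z":14.6,"rx":0,"ry":-0.1,"rz":0,"hand":50},{"x":12.8,"y":0,"z":14.6,"rx":0,"ry":-0.1,"rz":0,"hand":50},{"x":12.8,"y":0,"z":14.6,"rx":0,"ry":-0.1,"rz":0,"hand":50},{"x":12.8,"y":0,"z":14.6,"rx":0,"ry":-0.1,"rz":0,"hand":50},{"x":12.8,"y":0,"z":14.6,"rx":0,"ry":-0.1,"rz":0,"hand":50},{"x":0,"y":0,"z":0,"rx":0,"ry":0,"rz":0,"hand":50},{"x":0,"y":0,"z":0,"rx":0,"ry":0,"rz":0,"hand":50}]'
python3 - <<'E'
from h import *
sd=grab_frame("side").astype(int);np.save("pics/s14.npy",sd.astype(np.uint8));print(sense()["qpos"].round(2),sense()["wrist_torque"].round(2))
x0,y0=[int(v) for v in w2px("side",(548,-316,60))];b=sd[y0-45:y0+45,x0-50:x0+50];print(x0,y0)
for r in range(0,90,3):print(''.join('#' if v>25 else '.' for v in (b[r,::2,0]-b[r,::2,2])),''.join('O' if v>140 else('+' if v>70 else '.') for v in b[r,::2,1]))
X=np.array([np.cos(1.24),np.sin(1.24),0]);P2=np.array([513.5,-415.6,10])
for th in(.9,):
    a=np.pi/2-th;L=X*np.cos(a)+np.array([0,0,np.sin(a)]);N=-X*np.sin(a)+np.array([0,0,np.cos(a)])
    for l,n in((0,0),(214,0),(214,58),(0,58)):
        print([(np.array(w2px("side",P2+l*L+n*N+k*np.array([-X[1],X[0],0])))-[x0-50,y0-45]).round() for k in(-29,29)])
E
```

```text
clock: 73.55
eef_pos: [566.8, -272.1, 129.1]
tcp_rot: [3.14, 0.11, 1.237]
contact_force: [-0.2, -0.2, -3.8]
opening: 0.656
grasp_force: 118.5
[-0.39  0.43  1.7  -0.13  1.01  0.02] [ 0.42 -0.03  0.02]
293 133
.................................................. ++++++.+++++................++++++++++++++++++++++
.................................................. ++++++.+++++.................+++++++++++++++++++++
.................................................. ++++++..++++.................++.++++++++++++++++++
.................................................. ++++++....+++.....................++..+.++++++++++
.................................................. +++++++..................................+..++.+++
....................###........................... +++++++++.............................+..+.+......
..................######.......................... ++++++++++++++....................++++++..+.......
.................########......................... +++++++++++++++++++++++..........++++++++.+.+.....
................#########.....###................. ..++++++++++++++++++++++.
[... 1623 characters left out ...]
...........+++++++++++++++++++++++
.................................................. +++++++++++++............+++++++++++++++++++++++++
.................................................. ++++++++++++++++........++++++++++++++++++++++++++
.................................................. ++++++++++++++++++....++++++++++++++++++++++++++++
.................................................. ++++++++++++++++++++++++++++++++++++++++++++++++++
.................................................. ++++++++++++++++++++++++++++++++++++++++++++++++++
[array([59., 38.]), array([72., 44.])]
[array([34., 31.]), array([49., 38.])]
[array([41., 14.]), array([57., 21.])]
[array([65., 23.]), array([79., 30.])]
```

```bash
python3 -m creep '[{"x":12.8,"y":0,"z":14.6,"rx":0,"ry":-0.1,"rz":0,"hand":50},{"x":12.8,"y":0,"z":14.6,"rx":0,"ry":-0.1,"rz":0,"hand":50},{"x":12.8,"y":0,"z":14.6,"rx":0,"ry":-0.1,"rz":0,"hand":50},{"x":12.8,"y":0,"z":14.6,"rx":0,"ry":-0.1,"rz":0,"hand":50},{"x":12.8,"y":0,"z":14.6,"rx":0,"ry":-0.1,"rz":0,"hand":50},{"x":0,"y":0,"z":0,"rx":0,"ry":0,"rz":0,"hand":50},{"x":0,"y":0,"z":0,"rx":0,"ry":0,"rz":0,"hand":50}]'
python3 -m creep '[{"x":10.2,"y":0,"z":11.7,"rx":0,"ry":-0.08,"rz":0,"hand":50},{"x":10.2,"y":0,"z":11.7,"rx":0,"ry":-0.08,"rz":0,"hand":50},{"x":0,"y":0,"z":0,"rx":0,"ry":0,"rz":0,"hand":50},{"x":0,"y":0,"z":0,"rx":0,"ry":0,"rz":0,"hand":50}]'
```

```text
clock: 74.47
eef_pos: [579.7, -236.6, 41.4]
tcp_rot: [3.138, 0.61, 1.234]
contact_force: [-0.4, 0.7, -2.8]
opening: 0.657
grasp_force: 118.8
clock: 74.97
eef_pos: [580.5, -234.6, 11.2]
tcp_rot: [3.137, 0.77, 1.233]
contact_force: [-0.6, 0.6, -2.6]
opening: 0.663
grasp_force: 118.8
```

```bash
python3 -m creep '[{"x":2.2,"y":0,"z":2.4,"rx":0,"ry":-0.014,"rz":0,"hand":50},{"x":0,"y":0,"z":0,"rx":0,"ry":0,"rz":0,"hand":50},{"x":0,"y":0,"z":0,"rx":0,"ry":0,"rz":0,"hand":50}]'|egrep "eef|cont|rot"
python3 -m creep '[{"x":0.8,"y":0,"z":0.8,"rx":0,"ry":0,"rz":0,"hand":50},{"x":0,"y":0,"z":0,"rx":0,"ry":0,"rz":0,"hand":50},{"x":0,"y":0,"z":0,"rx":0,"ry":0,"rz":0,"hand":50}]'|egrep "eef|cont|rot"
python3 -m creep '[{"x":0.8,"y":0,"z":0.8,"rx":0,"ry":0,"rz":0,"hand":50},{"x":0,"y":0,"z":0,"rx":0,"ry":0,"rz":0,"hand":50},{"x":0,"y":0,"z":0,"rx":0,"ry":0,"rz":0,"hand":50}]'|egrep "eef|cont|rot"
```

```text
eef_pos: [580.4, -234.0, 7.0]
tcp_rot: [3.138, 0.786, 1.235]
contact_force: [-0.1, -0.6, -3.3]
eef_pos: [580.5, -234.0, 6.3]
tcp_rot: [3.138, 0.787, 1.235]
contact_force: [-0.6, 1.1, 5.2]
eef_pos: [580.5, -234.0, 6.2]
tcp_rot: [3.137, 0.788, 1.235]
contact_force: [-1.7, 3.1, 14.1]
```

```bash
python3 -m creep '[{"x":-0.5,"y":0,"z":-0.5,"rx":0,"ry":0,"rz":0,"hand":50},{"x":0,"y":0,"z":0,"rx":0,"ry":0,"rz":0,"hand":64},{"x":0,"y":0,"z":0,"rx":0,"ry":0,"rz":0,"hand":85},{"x":0,"y":0,"z":0,"rx":0,"ry":0,"rz":0,"hand":85},{"x":0,"y":0,"z":0,"rx":0,"ry":0,"rz":0,"hand":85},{"x":0,"y":0,"z":-20,"rx":0,"ry":0,"rz":0,"hand":85},{"x":0,"y":0,"z":-40,"rx":0,"ry":0,"rz":0,"hand":85},{"x":0,"y":0,"z":-50,"rx":0,"ry":0,"rz":0,"hand":85},{"x":0,"y":0,"z":-50,"rx":0,"ry":0,"rz":0,"hand":85},{"x":0,"y":0,"z":0,"rx":0,"ry":0.157,"rz":0,"hand":85},{"x":0,"y":0,"z":0,"rx":0,"ry":0.157,"rz":0,"hand":85},{"x":0,"y":0,"z":0,"rx":0,"ry":0.157,"rz":0,"hand":85},{"x":0,"y":0,"z":0,"rx":0,"ry":0.157,"rz":0,"hand":85},{"x":0,"y":0,"z":0,"rx":0,"ry":0.157,"rz":0,"hand":85},{"x":0,"y":0,"z":0,"rx":0,"ry":0,"rz":0,"hand":85},{"x":0,"y":0,"z":0,"rx":0,"ry":0,"rz":0,"hand":85}]'
python3 - <<'E'
from h import *
print(sense()["qpos"].round(2))
t=grab_frame("top");np.save("pics/t15.npy",t);sd=grab_frame("side");np.save("pics/s15.npy",sd)
try:
    c,s,a=dark_tray(t,68,(290,165,390,225));print(c,s,a)
except Exception as e:print(e)
x0,y0=[int(v) for v in w2px("side",(548,-316,40))];b=sd[y0-30:y0+45,x0-50:x0+50].astype(int);print(x0,y0)
for r in range(0,75,3):print(''.join('#' if v>25 else '.' for v in (b[r,::2,0]-b[r,::2,2])),''.join('O' if v>140 else('+' if v>70 else '.') for v in b[r,::2,1]))
E
```

```text
clock: 78.1
eef_pos: [617.1, -126.4, 118.7]
tcp_rot: [3.139, 0.003, 1.238]
contact_force: [0.2, -0.0, 0.2]
opening: 0.993
grasp_force: 0.0
[-0.2   0.45  1.7  -0.    1.    0.13]
[ 540.5904541  -339.11621094] (157.99684143066406, 65.0257339477539) -1.9094864
292 137
.................................................. ...............+++......++++++++++++++++++++++++++
.................................................. ...............+++.+.................++.++++++++++
.................................................. ..............+++.++.+...............+......+++...
.............................#####................ ...............++..+.+.+...........+++...+........
...........................##########............. ....................+..+++...................+..+.
..........................###########............. ....................++.+..............+.+++.....+.
........................#############............. ...++..................................+.++.....+.
......................###############............. ...+++++..............................+..+......++
...................
[... 1014 characters left out ...]
#########............................ ++++++++++++..+............+++++++++++++++++++++++
...............#####.............................. ++++++++++++++..+........+++++++++++++++++++++++++
.................................................. +++++++++++++++++.......++++++++++++++++++++++++++
.................................................. +++++++++++++++++++...++++++++++++++++++++++++++++
.................................................. ++++++++++++++++++++++++++++++++++++++++++++++++++
.................................................. ++++++++++++++++++++++++++++++++++++++++++++++++++
.................................................. ++++++++++++++++++++++++++++++++++++++++++++++++++
```

```bash
python3 - <<'E'
from h import *
print(tool(np.array((552.6,-305.5,118))-OFF,down(1.237)))
E
python3 -m creep '[{"x":-30,"y":0,"z":-10,"rx":0,"ry":0,"rz":0,"hand":85},{"x":-40,"y":0,"z":0,"rx":0,"ry":0,"rz":0,"hand":85},{"x":-40,"y":0,"z":0,"rx":0,"ry":0,"rz":0,"hand":85},{"x":-40,"y":0,"z":0,"rx":0,"ry":0,"rz":0,"hand":85},{"x":-30,"y":0,"z":0,"rx":0,"ry":0,"rz":0,"hand":85},{"x":0,"y":0,"z":0,"rx":0,"ry":0,"rz":0,"hand":85},{"x":0,"y":0,"z":0,"rx":0,"ry":0,"rz":0,"hand":85}]'
python3 - <<'E'
from h import *
print(tool(np.array((552.6,-305.5,11))-OFF,down(1.237)))
E
```

```text
(array([-191.6,   -0.4,    0.6]), array([0.002, 0.002, 0.003]))
clock: 79.08
eef_pos: [558.7, -295.5, 128.1]
tcp_rot: [3.14, 0.001, 1.239]
contact_force: [-0.4, -0.2, 0.6]
opening: 0.995
grasp_force: 0.0
(array([-11.6,  -0.5, 117.1]), array([0.002, 0.001, 0.002]))
```

```bash
python3 -m creep '[{"x":-11.6,"y":-0.5,"z":40,"rx":0,"ry":0,"rz":0,"hand":85},{"x":0,"y":0,"z":40,"rx":0,"ry":0,"rz":0,"hand":85},{"x":0,"y":0,"z":25,"rx":0,"ry":0,"rz":0,"hand":85},{"x":0,"y":0,"z":12,"rx":0,"ry":0,"rz":0,"hand":85},{"x":0,"y":0,"z":0,"rx":0,"ry":0,"rz":0,"hand":85},{"x":0,"y":0,"z":0,"rx":0,"ry":0,"rz":0,"hand":85},{"x":0,"y":0,"z":0,"rx":0,"ry":0,"rz":0,"hand":50},{"x":0,"y":0,"z":0,"rx":0,"ry":0,"rz":0,"hand":50},{"x":0,"y":0,"z":0,"rx":0,"ry":0,"rz":0,"hand":50},{"x":0,"y":0,"z":0,"rx":0,"ry":0,"rz":0,"hand":50},{"x":0,"y":0,"z":0,"rx":0,"ry":0,"rz":0,"hand":50}]' 40
python3 -m creep '[{"x":0,"y":0,"z":-3,"rx":0,"ry":0,"rz":0,"hand":50},{"x":0,"y":0,"z":-6,"rx":0,"ry":0,"rz":0,"hand":50},{"x":0,"y":0,"z":-8,"rx":0,"ry":0,"rz":0,"hand":50},{"x":0,"y":0,"z":-8,"rx":0,"ry":0,"rz":0,"hand":50},{"x":0,"y":0,"z":-10,"rx":0,"ry":0,"rz":0,"hand":50},{"x":0,"y":0,"z":-25,"rx":0,"ry":0,"rz":0,"hand":50},{"x":0,"y":0,"z":-40,"rx":0,"ry":0,"rz":0,"hand":50},{"x":0,"y":0,"z":0,"rx":0,"ry":0,"rz":0,"hand":50},{"x":0,"y":0,"z":0,"rx":0,"ry":0,"rz":0,"hand":50}]'
python3 - <<'E'
from h import *
X=np.array([np.cos(1.24),np.sin(1.24),0])
print(tool(np.array((624.8,-52.5,111))+8*X-OFF,down(1.28)))
sd=grab_frame("side");np.save("pics/s16.npy",sd);b=sd.astype(int)
for x in(-78,-26,26,78):
    p=np.array([550,-313,0])+x*X;print(np.round(w2px("side",p+[0,0,55]),1))
for c,n in cups(sd,"side",(250,100,335,175)):print(c.round(1),n)
x0,y0=292,137;b=b[y0-30:y0+45,x0-50:x0+50]
for r in range(0,75,3):print(''.join('#' if v>25 else '.' for v in (b[r,::2,0]-b[r,::2,2])),''.join('O' if v>140 else('+' if v>70 else '.') for v in b[r,::2,1]))
E
```

```text
clock: 80.45
eef_pos: [554.8, -308.2, 12.5]
tcp_rot: [3.138, 0.001, 1.238]
contact_force: [-0.4, 1.0, 6.1]
opening: 0.672
grasp_force: 43.5
clock: 81.58
eef_pos: [553.7, -307.5, 111.3]
tcp_rot: [3.139, 0.001, 1.238]
contact_force: [0.3, -0.9, -1.3]
opening: 0.67
grasp_force: 43.1
(array([272. , -13.9,   0. ]), array([ 0.002,  0.001, -0.042]))
[304.8 123.5]
[296.6 130.9]
[288.  138.6]
[279.1 146.7]
[279.3 151.1] 28
.....................########..................... ++++++++++++++++++++++++++++......................
...................###########.................... +.++++++++++++++++++++............................
.................############..................... ..++++++++++++++++++++.............+++++..........
...............##############..................... ..++++++++++++++++....++++++........++++++++++++++
..............###############..................... .++++++++++++++++......+++....++++++.+++++++++++++
.............################..................... ++++++++++++++.++++..+++.....+++++++++++++++++++++
............##############..#......#.............. ++++++++++++++....+
[... 1167 characters left out ...]
#########............................ ++++++++++++..+++++++......+++++++++++++++++++++++
...............#####.............................. ++++++++++++++..+........+++++++++++++++++++++++++
.................................................. +++++++++++++++++.......++++++++++++++++++++++++++
.................................................. +++++++++++++++++++...++++++++++++++++++++++++++++
.................................................. ++++++++++++++++++++++++++++++++++++++++++++++++++
.................................................. ++++++++++++++++++++++++++++++++++++++++++++++++++
.................................................. ++++++++++++++++++++++++++++++++++++++++++++++++++
```

```bash
python3 -m creep '[{"x":25,"y":-1.3,"z":0,"rx":0,"ry":0,"rz":0,"hand":50},{"x":42,"y":-2.1,"z":0,"rx":0,"ry":0,"rz":0,"hand":50},{"x":42,"y":-2.1,"z":0,"rx":0,"ry":0,"rz":0,"hand":50},{"x":42,"y":-2.1,"z":0,"rx":0,"ry":0,"rz":0,"hand":50},{"x":42,"y":-2.1,"z":0,"rx":0,"ry":0,"rz":0,"hand":50},{"x":42,"y":-2.1,"z":0,"rx":0,"ry":0,"rz":0,"hand":50},{"x":37,"y":-2.1,"z":0,"rx":0,"ry":0,"rz":-0.042,"hand":50},{"x":0,"y":0,"z":0,"rx":0,"ry":0,"rz":0,"hand":50},{"x":0,"y":0,"z":40,"rx":0,"ry":0,"rz":0,"hand":50},{"x":0,"y":0,"z":40,"rx":0,"ry":0,"rz":0,"hand":50},{"x":0,"y":0,"z":30,"rx":0,"ry":0,"rz":0,"hand":50},{"x":0,"y":0,"z":15,"rx":0,"ry":0,"rz":0,"hand":50},{"x":0,"y":0,"z":0,"rx":0,"ry":0,"rz":0,"hand":50},{"x":0,"y":0,"z":0,"rx":0,"ry":0,"rz":0,"hand":50}]' 40
python3 -m creep '[{"x":0,"y":0,"z":4,"rx":0,"ry":0,"rz":0,"hand":50},{"x":0,"y":0,"z":3,"rx":0,"ry":0,"rz":0,"hand":50},{"x":0,"y":0,"z":0,"rx":0,"ry":0,"rz":0,"hand":50},{"x":0,"y":0,"z":0,"rx":0,"ry":0,"rz":0,"hand":50}]'
```

```text
clock: 83.38
eef_pos: [630.7, -46.6, -13.0]
tcp_rot: [3.138, 0.001, 1.28]
contact_force: [0.3, -0.7, -1.2]
opening: 0.669
grasp_force: 43.0
clock: 83.88
eef_pos: [630.0, -46.3, -20.9]
tcp_rot: [3.139, 0.001, 1.28]
contact_force: [0.8, 0.7, -1.1]
opening: 0.672
grasp_force: 43.0
```

```bash
python3 -m creep '[{"x":0,"y":0,"z":1,"rx":0,"ry":0,"rz":0,"hand":50},{"x":0,"y":0,"z":0,"rx":0,"ry":0,"rz":0,"hand":50},{"x":0,"y":0,"z":0,"rx":0,"ry":0,"rz":0,"hand":64},{"x":0,"y":0,"z":0,"rx":0,"ry":0,"rz":0,"hand":85},{"x":0,"y":0,"z":0,"rx":0,"ry":0,"rz":0,"hand":85},{"x":0,"y":0,"z":0,"rx":0,"ry":0,"rz":0,"hand":85},{"x":0,"y":0,"z":-20,"rx":0,"ry":0,"rz":0,"hand":85},{"x":0,"y":0,"z":-45,"rx":0,"ry":0,"rz":0,"hand":85},{"x":0,"y":0,"z":-45,"rx":0,"ry":0,"rz":0,"hand":50},{"x":0,"y":0,"z":-45,"rx":0,"ry":0,"rz":0,"hand":0},{"x":0,"y":0,"z":-45,"rx":0,"ry":0,"rz":0,"hand":0},{"x":0,"y":0,"z":-45,"rx":0,"ry":0,"rz":0,"hand":0},{"x":0,"y":0,"z":-45,"rx":0,"ry":0,"rz":0,"hand":0},{"x":0,"y":0,"z":-45,"rx":0,"ry":0,"rz":0,"hand":0},{"x":0,"y":0,"z":0,"rx":0,"ry":0,"rz":0,"hand":0},{"x":0,"y":0,"z":0,"rx":0,"ry":0,"rz":0,"hand":0}]' 40
python3 - <<'E'
from h import *
sd=grab_frame("side");np.save("pics/s17.npy",sd);b=sd.astype(int)
X=np.array([np.cos(1.24),np.sin(1.24),0])
for x in(-78,-26,26,78):
    p=np.array([550,-313,0])+x*X;print(np.round(w2px("side",p+[0,0,58]),1))
for c,n in cups(sd,"side",(250,100,335,175)):print(c.round(1),n)
b=b[95:250,205:350]
for r in range(0,155,4):print(''.join('#' if v>25 else '.' for v in (b[r,::3,0]-b[r,::3,2])),''.join('O' if v>140 else('+' if v>70 else '.') for v in b[r,::3,1]))
print(sense()["qpos"].round(2))
# lid: where is knob/hinge; plan pushes
R=down(.43)
for x,z in((100,330),):print(tool(ch(x,-60,z)-OFF,R))
E
```

```text
clock: 85.88
eef_pos: [628.8, -45.7, 313.6]
tcp_rot: [3.139, 0.001, 1.28]
contact_force: [-0.3, 0.1, -0.2]
opening: 0.001
grasp_force: 0.0
[304.9 122.8]
[296.7 130.2]
[288.1 137.9]
[279.1 146. ]
[290.6 137.8] 314
................................................. OO++++OOO++.+..++..++++++++++..++++++++++++++++++
................................................. O++++OOOOO+.+..++....+++++....+++++++++++++++++++
................................................. +++++OOOOOO++.+++++................++++++++++++++
................................................. ++++OOOOOOO++++++++++++.................+++++++++
................................................. ++++OOOOOOOO+.++++++++..+.+.................+++++
................................................. +++++++++++...+++++++......++++++++++++......+...
................................................. ++++++++.....++++++++++.+....+..+++++++..........
................................................. +++++......++++++++++++.......+++++++....++......
....................................#............ ++++++++++++++++++++++++...+++OOOOO++
[... 2411 characters left out ...]
+
#................................................ .++++..++++++++++++++++++++++++++++++++++++++++++
#................................................ .++++++++++++++++++++++++++++++++++++++++++++++++
.#........###############........................ +.++++++++++++++++O++++++++++++++++++++++++++++++
.########################........................ .....+++.+++++++++++++.++++++++++++++++++++++++++
.########################........................ ..........++++++++++++.++++++++++++++++++++++++++
.########################........................ +.+.......++++++++++++..+++++++++++++++++++++++++
[-0.07  0.28  1.49 -0.    1.37  0.22]
(array([279.5, -88.9, -17.9]), array([0.002, 0.001, 0.85 ]))
```

```bash
python3 -m creep '[{"x":40,"y":-12.7,"z":0,"rx":0,"ry":0,"rz":0,"hand":0},{"x":40,"y":-12.7,"z":0,"rx":0,"ry":0,"rz":0,"hand":0},{"x":40,"y":-12.7,"z":0,"rx":0,"ry":0,"rz":0,"hand":0},{"x":40,"y":-12.7,"z":0,"rx":0,"ry":0,"rz":0,"hand":0},{"x":40,"y":-12.7,"z":0,"rx":0,"ry":0,"rz":0,"hand":0},{"x":40,"y":-12.7,"z":0,"rx":0,"ry":0,"rz":0,"hand":0},{"x":39.5,"y":-12.7,"z":0,"rx":0,"ry":0,"rz":0,"hand":0},{"x":0,"y":0,"z":0,"rx":0,"ry":0,"rz":0.17,"hand":0},{"x":0,"y":0,"z":0,"rx":0,"ry":0,"rz":0.17,"hand":0},{"x":0,"y":0,"z":0,"rx":0,"ry":0,"rz":0.17,"hand":0},{"x":0,"y":0,"z":0,"rx":0,"ry":0,"rz":0.17,"hand":0},{"x":0,"y":0,"z":0,"rx":0,"ry":0,"rz":0.17,"hand":0},{"x":0,"y":0,"z":0,"rx":0,"ry":0,"rz":0,"hand":0},{"x":0,"y":0,"z":0,"rx":0,"ry":0,"rz":0,"hand":0}]'
python3 - <<'E'
from h import *
T=lambda ph:np.array([85-150*np.cos(ph)+8*np.sin(ph)+9*np.sin(ph),66+150*np.sin(ph)+8*np.cos(ph)])
p0=np.array([140,216.]);print("to start above",tool(ch(140,-60,216-28.5)-OFF,down(.43)))
prev=p0
for ph in np.arange(1.6,-.01,-.1):
    t=T(ph);print(round(ph,2),t.round(1),"dx %.1f dz(tool) %.1f"%(t[0]-prev[0],-(t[1]-prev[1])));prev=t
E
```

```text
clock: 87.68
eef_pos: [623.9, 247.4, 311.7]
tcp_rot: [3.139, 0.0, 0.434]
contact_force: [0.2, -0.5, -0.0]
opening: -0.003
grasp_force: 0.0
to start above (array([ 39.8,  -0.6, 124.2]), array([0.002, 0.   , 0.004]))
1.6 [106.4 215.7] dx -33.6 dz(tool) 0.3
1.5 [ 91.3 216.2] dx -15.0 dz(tool) -0.5
1.4 [ 76.3 215.2] dx -15.1 dz(tool) 1.0
1.3 [ 61.3 212.7] dx -15.0 dz(tool) 2.5
1.2 [ 46.5 208.7] dx -14.8 dz(tool) 4.0
1.1 [ 32.1 203.3] dx -14.4 dz(tool) 5.4
1.0 [ 18.3 196.5] dx -13.9 dz(tool) 6.8
0.9 [  5.1 188.5] dx -13.2 dz(tool) 8.1
0.8 [ -7.3 179.2] dx -12.4 dz(tool) 9.3
0.7 [-18.8 168.8] dx -11.5 dz(tool) 10.4
0.6 [-29.2 157.3] dx -10.4 dz(tool) 11.5
0.5 [-38.5 144.9] dx -9.3 dz(tool) 12.4
0.4 [-46.5 131.8] dx -8.1 dz(tool) 13.2
0.3 [-53.3 118. ] dx -6.7 dz(tool) 13.8
0.2 [-58.6 103.6] dx -5.4 dz(tool) 14.3
0.1 [-62.6  88.9] dx -3.9 dz(tool) 14.7
-0.0 [-65.  74.] dx -2.4 dz(tool) 14.9
```

```bash
python3 -m creep '[{"x":39.8,"y":-0.6,"z":0,"rx":0,"ry":0,"rz":0,"hand":0},{"x":0,"y":0,"z":45,"rx":0,"ry":0,"rz":0,"hand":0},{"x":0,"y":0,"z":45,"rx":0,"ry":0,"rz":0,"hand":0},{"x":0,"y":0,"z":34.2,"rx":0,"ry":0,"rz":0,"hand":0},{"x":0,"y":0,"z":0,"rx":0,"ry":0,"rz":0,"hand":0},{"x":0,"y":0,"z":0,"rx":0,"ry":0,"rz":0,"hand":0}]'|egrep "eef|cont"
python3 -m creep '[{"x":-17,"y":0,"z":0,"rx":0,"ry":0,"rz":0,"hand":0},{"x":-16.6,"y":0,"z":0.3,"rx":0,"ry":0,"rz":0,"hand":0},{"x":-15,"y":0,"z":-0.5,"rx":0,"ry":0,"rz":0,"hand":0},{"x":-15.1,"y":0,"z":1,"rx":0,"ry":0,"rz":0,"hand":0},{"x":-15,"y":0,"z":2.5,"rx":0,"ry":0,"rz":0,"hand":0},{"x":-14.8,"y":0,"z":4,"rx":0,"ry":0,"rz":0,"hand":0},{"x":0,"y":0,"z":0,"rx":0,"ry":0,"rz":0,"hand":0}]'|egrep "eef|cont"
python3 - <<'E'
from h import *
print(sense()["qpos"].round(2))
E
```

```text
eef_pos: [661.2, 264.8, 189.9]
contact_force: [-0.2, 0.5, 0.1]
eef_pos: [573.6, 224.6, 180.1]
contact_force: [0.8, -0.3, 0.0]
[ 0.37  0.36  1.67 -0.    1.11  1.51]
```

```bash
python3 -m creep '[{"x":-14.4,"y":0,"z":5.4,"rx":0,"ry":0,"rz":0,"hand":0},{"x":-13.9,"y":0,"z":6.8,"rx":0,"ry":0,"rz":0,"hand":0},{"x":-13.2,"y":0,"z":8.1,"rx":0,"ry":0,"rz":0,"hand":0},{"x":-12.4,"y":0,"z":9.3,"rx":0,"ry":0,"rz":0,"hand":0},{"x":-11.5,"y":0,"z":10.4,"rx":0,"ry":0,"rz":0,"hand":0},{"x":-10.4,"y":0,"z":11.5,"rx":0,"ry":0,"rz":0,"hand":0}]'|egrep "eef|cont"
python3 -m creep '[{"x":-9.3,"y":0,"z":12.4,"rx":0,"ry":0,"rz":0,"hand":0},{"x":-8.1,"y":0,"z":13.2,"rx":0,"ry":0,"rz":0,"hand":0},{"x":-6.7,"y":0,"z":13.8,"rx":0,"ry":0,"rz":0,"hand":0},{"x":-5.4,"y":0,"z":14.3,"rx":0,"ry":0,"rz":0,"hand":0},{"x":-3.9,"y":0,"z":12,"rx":0,"ry":0,"rz":0,"hand":0},{"x":0,"y":0,"z":0,"rx":0,"ry":0,"rz":0,"hand":0},{"x":0,"y":0,"z":0,"rx":0,"ry":0,"rz":0,"hand":0}]'|egrep "eef|cont"
```

```text
eef_pos: [505.9, 193.4, 128.6]
contact_force: [0.3, -1.2, 1.1]
eef_pos: [476.9, 179.9, 63.8]
contact_force: [-0.1, 0.4, 0.6]
```

```bash
python3 -m creep '[{"x":-2,"y":0,"z":9,"rx":0,"ry":0,"rz":0,"hand":0},{"x":-2,"y":0,"z":7,"rx":0,"ry":0,"rz":0,"hand":0},{"x":0,"y":0,"z":0,"rx":0,"ry":0,"rz":0,"hand":0},{"x":0,"y":0,"z":0,"rx":0,"ry":0,"rz":0,"hand":0}]'|egrep "eef|cont"
python3 -m creep '[{"x":0,"y":0,"z":2,"rx":0,"ry":0,"rz":0,"hand":0},{"x":0,"y":0,"z":0,"rx":0,"ry":0,"rz":0,"hand":0},{"x":0,"y":0,"z":0,"rx":0,"ry":0,"rz":0,"hand":0}]'|egrep "eef|cont"
python3 -m creep '[{"x":0,"y":0,"z":1,"rx":0,"ry":0,"rz":0,"hand":0},{"x":0,"y":0,"z":0,"rx":0,"ry":0,"rz":0,"hand":0},{"x":0,"y":0,"z":0,"rx":0,"ry":0,"rz":0,"hand":0}]'|egrep "eef|cont"
```

```text
eef_pos: [472.6, 178.0, 47.5]
contact_force: [-1.2, -0.1, 1.1]
eef_pos: [473.0, 178.1, 45.8]
contact_force: [-0.8, -0.2, 3.2]
eef_pos: [473.1, 178.2, 45.7]
contact_force: [-4.1, -2.1, 17.7]
```

```bash
python3 -m creep '[{"x":0,"y":0,"z":-30,"rx":0,"ry":0,"rz":0,"hand":0},{"x":0,"y":0,"z":-50,"rx":0,"ry":0,"rz":0,"hand":0},{"x":0,"y":0,"z":-50,"rx":0,"ry":0,"rz":0,"hand":0},{"x":0,"y":0,"z":-50,"rx":0,"ry":0,"rz":0,"hand":0},{"x":-40,"y":0,"z":-30,"rx":0,"ry":0,"rz":0,"hand":0},{"x":-45,"y":0,"z":0,"rx":0,"ry":0,"rz":0,"hand":0},{"x":-45,"y":0,"z":0,"rx":0,"ry":0,"rz":0,"hand":0},{"x":0,"y":0,"z":0,"rx":0,"ry":0,"rz":0,"hand":0},{"x":0,"y":0,"z":0,"rx":0,"ry":0,"rz":0,"hand":0}]'|egrep "eef|cont"
python3 - <<'E'
from h import *
a=np.load("pics/side0.npy");b=grab_frame("side");t=grab_frame("top");np.save("pics/tf.npy",t)
for n,(x,y) in {"knob":(265,275),"lidfar":(225,240),"gaiwan":(375,146),"caddy":(313,370)}.items():
    T=a[y-11:y+11,x-11:x+11];S=b[max(0,y-26):y+26,x-26:x+26]
    r=cv2.matchTemplate(S,T,cv2.TM_CCOEFF_NORMED);_,v,_,l=cv2.minMaxLoc(r);print(n,round(v,3),np.array(l)-[15,min(y,26)-11])
for nm,z,box in(("light",39,(295,160,390,222)),("dark",34,(230,140,310,195))):
    try:
        c,s,ang=dark_tray(t,z,box);print(nm,c.round(1),np.round(s,1),ang.round(3))
    except Exception as e:print(e)
X=np.array([np.cos(1.24),np.sin(1.24)])
for c,n in cups(t,"top",(295,160,390,222)):
    w=px2w("top",*c,55)[:2]-[550,-313];print("cup",(w@X).round(1),(w@[-X[1],X[0]]).round(1),n)
E
```

```text
eef_pos: [355.1, 124.6, 254.8]
contact_force: [0.8, 0.2, 0.4]
knob 0.649 [0 0]
lidfar 0.99 [15 -1]
gaiwan 0.767 [-15 -12]
caddy 0.988 [0 0]
light [ 553.5 -304.4] [238.4  62.5] -1.91
dark [629.3 -42.2] [233.3  57.3] -1.86
```

```bash
python3 -c "
from rig import *
print(sign_off())"
```

```text
the job is handed in; nothing more can be done
None
```

I finished every step and handed the job in without an error, but no verdict came back. By my last measurements the light tray lies on the slate board and the dark tray face-down on the mat, each within a few mm. I saw white cups in the light tray from the side view after lifting the dark one but did not count them in the final frame. The lid is pressed shut, the caddy has not moved, and the gaiwan did not show up in the final check, though the arm never worked near it.

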